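# Make up two sampling kits

### The arm

A 6-joint arm with a two-finger parallel gripper is mounted at the origin on a cart in front of the work surface, level with it; the furniture and walls round the work are solid. World frame = base frame: x ahead of the robot, y to its left, z up, the work surface at z = 0. Lengths are in m, angles in rad, forces in N, time in s.
With the tool pointing down it reaches from about 0.225 to 0.875 m from the base axis. Payload 3.4 kg.
Tool frame: the origin (TCP) lies at the very end of the fingers, on their centre line; the grasp point (between the pads) lies behind it (manip.grasp_offset is the z of the grasp point in the tool frame, in m); z points along the fingers, y is the line along which they close (so a half turn about z gives the same grasp; the last joint's range is limited). The gripper opens to 85 mm and grips with 20 to 120 N. Pads are 22 mm wide; open, the fingers measure 114 mm over their backs; the gripper's body (76 mm by 85 mm) begins 54 mm behind the grasp point. The pads swing forward as they close: fully open they stand 13 mm farther back than shut.
Start: joints at [1.002, 0.276, 1.505, -0, 1.361, -0.121], TCP at [0.249, 0.518, 0.231] pointing down, gripper open.
Joint ranges: [-2.89, 2.89], [-0.75, 2.08], [0.22, 2.7], [-1.18, 4.32], [0.11, 2.71], [-2.7, 2.7]. Speed limits (rad/s): [2.57, 2.57, 3.14, 3.14, 3.14, 3.14].

### API

Orientations are given as a unit quaternion [w, x, y, z].
In Python, from rig import manip gives the robot as it stands.
- The arm moves only by the shell command python3 -m pendant 'ROWS' [FORCE]. ROWS is JSON, a list of rows, each an object of numbers: "dx", "dy", "dz": the shift along the tool's x, y, z in m; "rx", "ry", "rz": the turn, a rotation vector about the tool's x, y, z in degrees; "hand": the finger opening in m, from 0 to 0.0854. In form: [{"dx": .., "dy": .., "dz": .., "rx": .., "ry": .., "rz": .., "hand": ..}, ...]. A call has 1 to 12 rows; each row shifts and turns the commanded pose from where the row before left it, along the tool's axes as they then stand; what a row does not reach is not made up. A row lasts 1/12 s, in which the tool goes at most 41.7 mm and 7.16 degrees, less where a joint would pass 70% of its speed; a pose out of reach is approached as far as the arm can. A call is refused whole if a number of a shift passes 0.0417 or a number of a turn 7.16, either way. A call with a gripper value outside its range is refused whole. The fingers move at their own pace and stop on an object; FORCE is the grip in N (left out, the last holds). Time passes only in rows, so rows that do not move let the fingers close. It gives the time, the measured TCP pose, the force, the opening and the grip force at its end, in the units of the state.
- manip.get_state(): the state, without advancing time (a new reading comes with each control period).
- manip.get_image(name): name is "scene" or "top" or "wrist"; returns a dict with "frame" (420x560x3 uint8, red, green, blue), "fx", "fy", "cx", "cy" (pixels), "position" and "attitude" of the camera in the world; the wrist camera has in their place "mount" (4x4, takes a point from camera to tool coordinates, whose origin is the TCP and whose axes are the flange's). Camera axes: x right, y up, looking along -z (the intrinsics and any distortion apply to the point x, -y, -z); pixel columns grow to the right and rows downward; lengths in m; the calibration is good to about 2 mm. The wrist camera is an equidistant fisheye: a pixel r from the principal point sees the ray r / f radians off the axis. A picture is of the moment at which its call begins: read the wrist's pose just before it. There is no depth.
- manip.sign_off(): hands the job in; it is judged then, once.
The state is a dict: "clock": time; "qpos": joint angles; "qd": joint speeds; "effort": joint torques, N m; "position": TCP position; "ee_rot": TCP orientation; "contact_force": force on the tool from outside, world axes, zero at the start; "moment": the same for the moment, N m; "width": finger opening in m; "gripper_force": force on a finger pad.
Only numpy, scipy, OpenCV 4.12 (cv2) and the standard library are available. Lean on these libraries where they do the work, as an engineer would, in place of code of your own. Each camera call takes 0.05 s, during which the arm holds its last target. There are 200 camera calls.

### The job

Make up two sampling kits from the stock on the bench. Blue tray: lay the orange-capped tube in the long trough and stand the red-capped and the yellow-capped vial upright in the pockets, one in each. Grey tray: lay the blue-capped tube in the long trough and stand the green-capped vial upright in either pocket; leave the brown vial and the timer where they are.

Things in the scene. Friction and masses are not known exactly. Their poses are not given: they have to be found in the camera images.
- tray_blue: blue plastic kit tray, 105 x 140 mm (x by y), fixed, open-topped. Origin: centre of underside, z up. Floor 3 mm thick; walls 3 mm thick, tops 10 mm above the bench. Trough along its y on the +x side (away from the robot), 41.5 x 134 mm clear, centre x = +29, y = 0 mm. Two pockets on the -x side, 54.5 x 65.5 mm clear, centres x = -22, y = +34.5 and -34.5 mm. Yaw within 0.2 rad of world axes.
- tray_grey: grey plastic kit tray, 105 x 140 mm (x by y), fixed, open-topped. Origin: centre of underside, z up. Floor 3 mm thick; walls 3 mm thick, tops 10 mm above the bench. Trough along its y on the +x side (away from the robot), 41.5 x 134 mm clear, centre x = +29, y = 0 mm. Two pockets on the -x side, 54.5 x 65.5 mm clear, centres x = -22, y = +34.5 and -34.5 mm. Yaw within 0.2 rad of world axes.
- vial_red: screw-cap vial, white body with a red cap, standing upright loose on the bench; 32 mm diameter, 58 mm high overall, body straight up to about 45 mm. Origin at the centre of its underside, z up its axis. 36 to 63 g.
- vial_yellow: screw-cap vial, white body with a yellow cap, standing upright loose on the bench; 36 mm diameter, 62 mm high overall, body straight up to about 48 mm. Origin at the centre of its underside, z up its axis. 36 to 63 g.
- vial_green: screw-cap vial, white body with a green cap, standing upright loose on the bench; 32 mm diameter, 56 mm high overall, body straight up to about 43 mm. Origin at the centre of its underside, z up its axis. 36 to 63 g.
- tube_orange: conical tube with an orange screw cap and white barrel, lying loose along its own y, 110 mm long, 21 mm high; grips as 14 mm wide across the barrel (cap looks 21 mm). It does not roll. Origin at mid-length on its underside, y along its length (within 0.15 rad of world y), z up. 12 to 18 g. Lies right of the big fixed carton (see timer).
- tube_blue: conical tube with a blue screw cap and white barrel, lying loose along its own y, 110 mm long, 21 mm high; grips as 14 mm wide across the barrel (cap looks 21 mm). It does not roll. Origin at mid-length on its underside, y along its length (within 0.15 rad of world y), z up. 12 to 18 g. Lies right of the big fixed carton (see timer).
- vial_brown: brown screw-cap vial with a black cap, standing among the other vials, loose; 42 mm diameter, 70 mm high, origin at the centre of its underside. Not wanted in either kit: leave it standing.
- timer: small white bench timer with three keys, 62 x 62 x 18 mm, loose on the bench behind the left-hand tray, origin at the centre of its underside. Leave it. Beside it a big brown carton, fixed, 0.41 m high, fills the middle of the bench (world x beyond 0.58 m, y from -0.09 to 0.28 m): carry things round its front, not through it.
Mind the look-alikes: they are no part of the job. Leave any purple look-alike of the vial_red alone.

How it is judged:
At the end, for the whole second after the job is handed in: Each tube lies on its tray's trough floor, middle within 16 mm of its centre; red and yellow vials stand in separate blue pockets, the green one in a grey pocket (14 mm in x, 19 mm in y of the centre, upright to 0.1 rad); all released, at rest; brown vial and timer moved under 20 mm (x of tube_orange in the frame of tray_blue between 0.013 and 0.045 m and y of tube_orange in the frame of tray_blue between -0.016 and 0.016 m and z of tube_orange in the frame of tray_blue below 0.007 m and angle between each of tube_orange, tube_blue's own z axis and vertical below 0.15 rad and angle between the y axis of tube_orange and the y axis of tray_blue, either way round below 0.28 rad and linear speed of each of tube_orange, tube_blue below 0.02 m/s and contact force between the fingers and tube_orange below 0.1 N and x of tube_blue in the frame of tray_grey between 0.013 and 0.045 m and y of tube_blue in the frame of tray_grey between -0.016 and 0.016 m and z of tube_blue in the frame of tray_grey below 0.007 m and angle between the y axis of tube_blue and the y axis of tray_grey, either way round below 0.28 rad and contact force between the fingers and tube_blue below 0.1 N and (((x of vial_red in the frame of tray_blue between -0.036 and -0.008 m and y of vial_red in the frame of tray_blue between 0.0155 and 0.0535 m and z of vial_red in the frame of tray_blue below 0.007 m and angle between vial_red's own z axis and vertical below 0.1 rad and linear speed of vial_red below 0.02 m/s and contact force between the fingers and vial_red below 0.1 N) and (x of vial_yellow in the frame of tray_blue between -0.036 and -0.008 m and y of vial_yellow in the frame of tray_blue between -0.0535 and -0.0155 m and z of vial_yellow in the frame of tray_blue below 0.007 m and angle between vial_yellow's own z axis and vertical below 0.1 rad and linear speed of vial_yellow below 0.02 m/s and contact force between the fingers and vial_yellow below 0.1 N)) or ((x of vial_red in the frame of tray_blue between -0.036 and -0.008 m and y of vial_red in the frame of tray_blue between -0.0535 and -0.0155 m and z of vial_red in the frame of tray_blue below 0.007 m and angle between vial_red's own z axis and vertical below 0.1 rad and linear speed of vial_red below 0.02 m/s and contact force between the fingers and vial_red below 0.1 N) and (x of vial_yellow in the frame of tray_blue between -0.036 and -0.008 m and y of vial_yellow in the frame of tray_blue between 0.0155 and 0.0535 m and z of vial_yellow in the frame of tray_blue below 0.007 m and angle between vial_yellow's own z axis and vertical below 0.1 rad and linear speed of vial_yellow below 0.02 m/s and contact force between the fingers and vial_yellow below 0.1 N))) and ((x of vial_green in the frame of tray_grey between -0.036 and -0.008 m and y of vial_green in the frame of tray_grey between 0.0155 and 0.0535 m and z of vial_green in the frame of tray_grey below 0.007 m and angle between vial_green's own z axis and vertical below 0.1 rad and linear speed of vial_green below 0.02 m/s and contact force between the fingers and vial_green below 0.1 N) or (x of vial_green in the frame of tray_grey between -0.036 and -0.008 m and y of vial_green in the frame of tray_grey between -0.0535 and -0.0155 m and z of vial_green in the frame of tray_grey below 0.007 m and angle between vial_green's own z axis and vertical below 0.1 rad and linear speed of vial_green below 0.02 m/s and contact force between the fingers and vial_green below 0.1 N)) and distance of each of vial_brown, timer from where it was at the start of the episode below 0.02 m); the robot touches nothing.
It fails at once if the brown vial or the timer is disturbed (distance of any of vial_brown, timer from where it was at the start of the episode above 0.02 m).
It also fails if it takes over 131 s, if anything falls off the work surface, if the arm or the gripper's body presses on something with over 40 N, if the wrist force passes 120 N, or if a joint passes its speed limit or range.

## Working session

There is one attempt and no reset: what is moved stays moved. The work goes in short steps, Python scripts to look and compute and a shell command to move; the robot and the scene stay as the last step left them, time stands still between calls to the robot, and variables do not carry over. Pictures are saved under pics/ and viewed, at most 16 in all, crops included, and the job is handed in when it is done.

```bash
ls; mkdir -p pics; python3 - <<'E'
from rig import manip
import cv2
print(manip.grasp_offset, manip.get_state())
for n in("scene","top","wrist"):
    d=manip.get_image(n); cv2.imwrite(f"pics/{n}0.png",d["frame"][:,:,::-1]); print(n,{k:v for k,v in d.items() if k!="frame"})
E
```

```text
pics
-0.0187 {'clock': 0.0, 'qpos': array([ 1.00201064e+00,  2.76579353e-01,  1.50614748e+00, -2.01827497e-05,
        1.36067393e+00, -1.20975296e-01]), 'qd': array([ 0.00019545, -0.00030906, -0.00040118,  0.0001721 ,  0.00088729,
        0.00066151]), 'effort': array([ 9.18053920e-04, -4.16766715e+01, -2.45813477e+01,  1.69749211e-05,
        1.09979571e-02, -1.08776604e-05]), 'position': array([0.24868252, 0.51785525, 0.2304429 ]), 'ee_rot': array([-2.96359878e-04,  2.22036868e-01,  9.75037851e-01, -8.54155524e-04]), 'contact_force': array([ 0.76416027, -0.78829397, -1.37180441]), 'moment': array([ 0.06049948, -0.01188605,  0.01390332]), 'gripper_force': 0.0, 'width': 0.0852398849070628}
scene {'fx': 425.1287287651061, 'fy': 425.1287287651061, 'cx': 274.1250697799234, 'cy': 203.29595253748667, 'position': array([-0.11708046, -0.38512873,  0.65761908]), 'attitude': array([ 0.78551747,  0.39440009, -0.21585779, -0.42522498])}
top {'fx': 512.9381327096663, 'fy': 512.9381327096663, 'cx': 283.59595814143046, 'cy': 213.59989280154096, 'position': array([0.44867806, 0.08144518, 1.04317266]), 'attitude': array([ 0.70683024,  0.04812102, -0.0399761 , -0.70461145])}
wrist {'fx': 325.19226210127806, 'fy': 325.19226210127806, 'cx': 277.0748087775043, 'cy': 211.8108685402202, 'mount': array([[-1.22791751e-03,  9.44929953e-01,  3.27270341e-01,
         8.39286792e-02],
       [ 9.99998966e-01,  1.40522532e-03, -3.05323277e-04,
         3.18418358e-04],
       [-7.48397678e-04,  3.27269628e-01, -9.44930701e-01,
        -1.42678278e-01],
       [ 0.00000000e+00,  0.00000000e+00,  0.00000000e+00,
         1.00000000e+00]])}
```

View pics/top0.png

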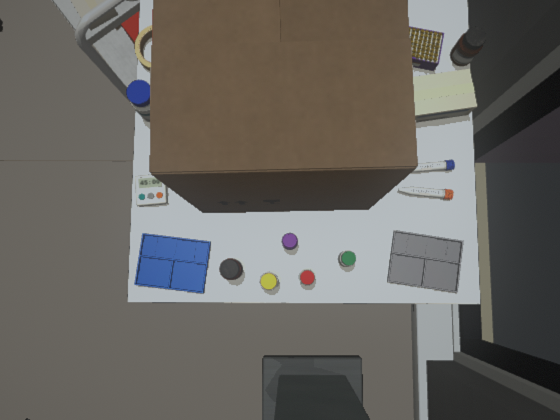

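View pics/scene0.png

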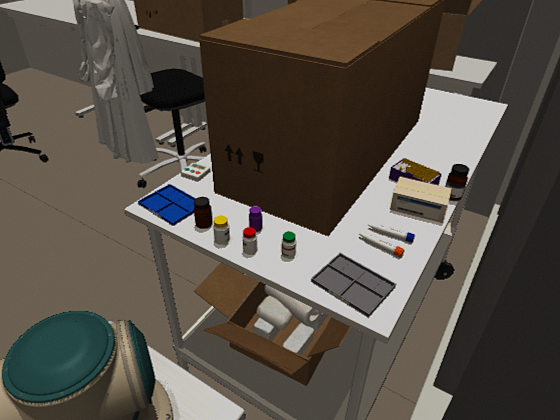

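The top view shows the blue tray (173,263), grey tray (425,261), vials brown (231,269), yellow (269,281), red (307,277), purple look-alike (289,241) and green (347,258), tubes blue (436,165) and orange (427,192), and timer (150,190). The scene view agrees.

Candidates that could be confused:
- **Red vial:** red (307,277) or purple (289,241). I choose red.
- **Blue tube:** the tube at (436,165) or the blue-topped bottle (139,92). I choose the tube.

```bash
cat > h.py <<'E'
import numpy as np, cv2
from scipy.spatial.transform import Rotation as R
from rig import manip
def rot(q): return R.from_quat(q,scalar_first=True)
def cast(d,uv,z):
    uv=np.atleast_2d(uv).astype(float)
    r=np.c_[(uv[:,0]-d["cx"])/d["fx"],-(uv[:,1]-d["cy"])/d["fy"],-np.ones(len(uv))]
    r=rot(d["attitude"]).apply(r); p=d["position"]
    return p+r*((z-p[2])/r[:,2])[:,None]
def castw(d,st,uv,z):
    uv=np.atleast_2d(uv).astype(float); v=uv-[d["cx"],d["cy"]]; rr=np.hypot(*v.T); th=rr/d["fx"]
    s=np.sin(th)/np.maximum(rr,1e-9)
    r=np.c_[v[:,0]*s,-v[:,1]*s,-np.cos(th)]
    M=d["mount"]; W=rot(st["ee_rot"])
    r=W.apply(r@M[:3,:3].T); p=W.apply(M[:3,3])+st["position"]
    return p+r*((z-p[2])/r[:,2])[:,None]
def hsv(d): return cv2.cvtColor(d["frame"],cv2.COLOR_RGB2HSV)
RNG=dict(red=(0,5),orange=(6,16),yellow=(24,34),green=(60,90),blue=(110,124),purple=(128,150))
def mask(H,c,s=110,v=50): return cv2.inRange(H,(RNG[c][0],s,v),(RNG[c][1],255,255))
def blobs(m,amin=30):
    n,l,s,c=cv2.connectedComponentsWithStats(m)
    return [(c[i].round(1),s[i].tolist(),l==i) for i in range(1,n) if s[i][4]>=amin]
E
python3 - <<'E'
from h import *
for n in("top","scene"):
    d=manip.get_image(n); H=hsv(d)
    z=dict(red=.058,yellow=.062,green=.056,purple=.058,orange=.0105,blue=.0105)
    for c in RNG:
        for b in blobs(mask(H,c)): print(n,c,b[0],b[1],cast(d,b[0],z[c])[0].round(4))
    if n=="top":
        for (u,v) in [(231,269)]: print("brown",cast(d,(u,v),.07))
        print("tray px",H[270,150],H[250,450],H[190,420],H[215,460],H[192,430])
        cv2.imwrite("pics/crop.png",cv2.resize(d["frame"][140:310,125:485,::-1],None,fx=2.2,fy=2.2,interpolation=cv2.INTER_CUBIC))
E
```

```text
top red [131.9  25.5] [121, 12, 18, 29, 297] [0.9574 0.4035 0.058 ]
top red [306.9 277. ] [300, 271, 14, 13, 147] [0.4505 0.0482 0.058 ]
top orange [448.6 194. ] [445, 190, 8, 9, 65] [ 0.619  -0.2414  0.0105]
top yellow [268.2 280.8] [261, 273, 16, 16, 198] [0.4431 0.1217 0.062 ]
top green [348.2 257.8] [342, 252, 13, 13, 130] [ 0.4873 -0.0311  0.056 ]
top blue [138.2  91.7] [126, 80, 24, 25, 463] [0.8351 0.3997 0.0105]
top blue [449.8 164.3] [446, 160, 8, 9, 55] [ 0.6806 -0.2461  0.0105]
top blue [171.2 260.8] [135, 234, 75, 58, 2705] [0.4819 0.3193 0.0105]
top blue [200.1 288.7] [196, 283, 8, 10, 31] [0.4266 0.2597 0.0105]
top purple [289.2 240.2] [283, 234, 13, 13, 137] [0.5206 0.0821 0.058 ]
brown [[0.46492063 0.19185913 0.07      ]]
tray px [110 157 162] [113   8 124] [100  12 187] [100  12 188] [102  13 190]
scene red [248.9 232. ] [243, 227, 13, 11, 104] [0.4442 0.0425 0.058 ]
scene orange [291.   25.5] [135, 0, 306, 92, 11838] [2.1368 0.9598 0.0105]
scene orange [473.    5.6] [467, 0, 15, 16, 105] [3.2908 0.1904 0.0105]
scene orange [447.5  40.3] [431, 12, 35, 58, 1257] [2.3419 0.1114 0.0105]
scene orange [286.1  77.8] [280, 71, 12, 12, 38] [1.3934 0.5337 0.0105]
scene orange [398.4 251.3] [394, 246, 10, 12, 78] [ 0.6173 -0.2397  0.0105]
scene orange [261.4 322.2] [194, 263, 157, 112, 5111] [ 0.2923 -0.0936  0.0105]
scene yellow [219.9 219.4] [214, 216, 13, 8, 86] [0.4401 0.1192 0.062 ]
scene green [288.5 235.3] [283, 231, 12, 9, 80] [ 0.484  -0.0339  0.056 ]
scene green [ 57.  354.8] [2, 311, 112, 90, 6883] [0.0318 0.1237 0.056 ]
scene green [135.  342.9] [129, 321, 13, 41, 141] [0.1155 0.0363 0.056 ]
scene blue [409.8 236.4] [406, 233, 8, 9, 48] [ 0.6804 -0.2443  0.0105]
scene purple [254.9 209.2] [250, 206, 11, 8, 66] [0.518  0.0785 0.058 ]
scene purple [255.3 217. ] [249, 214, 13, 6, 37] [0.4947 0.061  0.058 ]
```

View pics/crop.png

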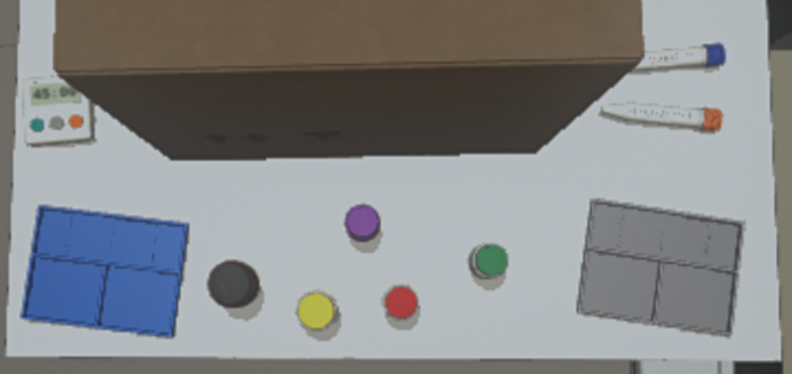

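The crop confirms the choices: the red vial (400,302 in the crop) is distinct from the purple one (362,222), and both tubes have their caps on the right. Next I'll measure the trays and tube axes.

```bash
python3 - <<'E'
from h import *
d=manip.get_image("top"); H=hsv(d)
mb=cv2.inRange(H,(105,110,30),(125,255,255)); mb[:225]=0; mb[:,:130]=0; mb[:,:]=cv2.morphologyEx(mb,cv2.MORPH_CLOSE,np.ones((7,7)))
mg=np.zeros_like(mb); mg[228:296,382:468]=cv2.inRange(H,(0,0,20),(180,60,150))[228:296,382:468]; mg=cv2.morphologyEx(mg,cv2.MORPH_CLOSE,np.ones((7,7)))
for n,m in(("blue",mb),("grey",mg)):
    c=max(cv2.findContours(m,0,1)[0],key=cv2.contourArea)
    w=cast(d,c[:,0],.008)[:,:2]
    r=cv2.minAreaRect((w*1000).astype(np.float32)); print(n,r)
# tubes from white barrel: brightness profile
V=H[:,:,2].astype(int); g=V[175:210,395:460]
mt=cv2.inRange(H,(0,0,205),(180,255,255)); 
for b in blobs(mt,25): print("bright",b[0],b[1])
print(V[180:205:2,410:450:8])
E
```

```text
blue ((478.0067443847656, 317.56182861328125), (138.92007446289062, 103.6790542602539), 83.26943969726562)
grey ((482.8253479003906, -190.0072479248047), (142.54713439941406, 107.57850646972656), 81.21112823486328)
[[188 189 189 190 189]
 [189 190 189 189 189]
 [189 189 189 190 189]
 [170 188 190 190 189]
 [188 186 174 185 187]
 [188 163 164 188 169]
 [180 183 180 187 177]
 [107 147 178 186 180]
 [143 123 109 126 144]
 [191 184 185 141 104]
 [189 190 190 191 182]
 [190 190 189 190 190]
 [190 190 190 189 190]]
```

```bash
python3 -m pendant '[{"rz":7.1},{"rz":7.1},{"rz":7.1},{"rz":7.1},{"rz":7.1},{"rz":7.1},{"rz":7.1},{"rz":7.1},{"rz":7.1},{},{"hand":0.06},{}]' 40; python3 -c "
from h import *
s=manip.get_state();print(s['qpos'],rot(s['ee_rot']).as_matrix().round(3))"
```

```text
[ 1.00202133e+00  2.76184841e-01  1.50528757e+00 -1.33817722e-05
  1.36070181e+00 -1.21002950e-01] [[-0.901  0.433 -0.   ]
 [ 0.433  0.901 -0.   ]
 [ 0.    -0.001 -1.   ]]invalid input
```

```bash
python3 -m pendant '[{"rz":7.1},{"rz":7.1},{"rz":7.1},{"rz":7.1},{"rz":7.1},{"rz":7.1},{"rz":7.1},{"rz":7.1},{"rz":7.1},{"dz":0},{"hand":0.06},{"dz":0}]' 40; python3 -c "
from h import *
s=manip.get_state();print(s['qpos'],rot(s['ee_rot']).as_matrix().round(3))"
```

```text
[ 1.00202133e+00  2.76184841e-01  1.50528757e+00 -1.33817722e-05
  1.36070181e+00 -1.21002950e-01] [[-0.901  0.433 -0.   ]
 [ 0.433  0.901 -0.   ]
 [ 0.    -0.001 -1.   ]]invalid input
```

```bash
python3 -m pendant '[{"rz":7.1},{"rz":7.1}]'; python3 -m pendant '[{"dx":0,"dy":0,"dz":0,"rx":0,"ry":0,"rz":7.1,"hand":0.06}]' 40;  python3 -m pendant '[{"dx":0,"dy":0,"dz":0,"rx":0,"ry":0,"rz":7.1,"hand":0.06}]'
```

```text
clock: 0.38
position: [0.2489, 0.5182, 0.2312]
ee_rot: [-0.0, 0.283, 0.959, -0.0]
contact_force: [0.3, 0.3, -0.6]
width: 0.0753
gripper_force: 0.0
clock: 0.47
position: [0.2489, 0.5183, 0.2312]
ee_rot: [-0.0, 0.344, 0.939, -0.0]
contact_force: [0.7, -0.3, 0.2]
width: 0.064
gripper_force: 0.0invalid input
```

```bash
python3 -m pendant '[{"dx":0,"dy":0,"dz":0,"rx":0,"ry":0,"rz":7.16,"hand":0.06},{"dx":0,"dy":0,"dz":0,"rx":0,"ry":0,"rz":7.16,"hand":0.06},{"dx":0,"dy":0,"dz":0,"rx":0,"ry":0,"rz":7.16,"hand":0.06},{"dx":0,"dy":0,"dz":0,"rx":0,"ry":0,"rz":7.16,"hand":0.06},{"dx":0,"dy":0,"dz":0,"rx":0,"ry":0,"rz":7.16,"hand":0.06},{"dx":0,"dy":0,"dz":0,"rx":0,"ry":0,"rz":7.16,"hand":0.06},{"dx":0,"dy":0,"dz":0,"rx":0,"ry":0,"rz":7.1,"hand":0.06}]' 40
python3 -m pendant '[{"dx":-0.036,"dy":0.0176,"dz":0,"rx":0,"ry":0,"rz":0,"hand":0.06},{"dx":-0.036,"dy":0.0176,"dz":0,"rx":0,"ry":0,"rz":0,"hand":0.06},{"dx":-0.036,"dy":0.0176,"dz":0,"rx":0,"ry":0,"rz":0,"hand":0.06},{"dx":-0.036,"dy":0.0176,"dz":0,"rx":0,"ry":0,"rz":0,"hand":0.06},{"dx":-0.036,"dy":0.0176,"dz":0,"rx":0,"ry":0,"rz":0,"hand":0.06},{"dx":-0.036,"dy":0.0176,"dz":0,"rx":0,"ry":0,"rz":0,"hand":0.06},{"dx":-0.036,"dy":0.0176,"dz":0,"rx":0,"ry":0,"rz":0,"hand":0.06},{"dx":-0.036,"dy":0.0176,"dz":0,"rx":0,"ry":0,"rz":0,"hand":0.06},{"dx":-0.036,"dy":0.0176,"dz":0,"rx":0,"ry":0,"rz":0,"hand":0.06},{"dx":-0.036,"dy":0.0176,"dz":0,"rx":0,"ry":0,"rz":0,"hand":0.06},{"dx":-0.036,"dy":0.0176,"dz":0,"rx":0,"ry":0,"rz":0,"hand":0.06},{"dx":0,"dy":0,"dz":0,"rx":0,"ry":0,"rz":0,"hand":0.06}]'
cat > w.py <<'E'
from h import *
import sys
s=manip.get_state(); d=manip.get_image("wrist"); H=hsv(d)
if len(sys.argv)>1: cv2.imwrite(f"pics/{sys.argv[1]}.png",d["frame"][:,:,::-1])
M=rot(s["ee_rot"]).as_matrix(); print("pos",s["position"].round(4),"yaw",np.degrees(np.arctan2(M[1,1],M[0,1])).round(2),"tilt z",M[:,2].round(3))
z=dict(red=.058,yellow=.062,green=.056,purple=.058,orange=.0105,blue=.0105)
for c in RNG:
    for b in blobs(mask(H,c),150): print(c,b[0],b[1],castw(d,s,b[0],z[c])[0].round(4))
E
python3 w.py w1
```

```text
clock: 1.05
position: [0.2489, 0.5183, 0.2312]
ee_rot: [0.0, 0.709, 0.705, -0.0]
contact_force: [0.0, -0.6, -0.0]
width: 0.0599
gripper_force: 0.0
clock: 2.05
position: [0.4466, 0.1164, 0.2315]
ee_rot: [0.003, 0.709, 0.705, -0.0]
contact_force: [-0.7, 1.1, 1.0]
width: 0.0601
gripper_force: 0.0
pos [0.4466 0.1164 0.2315] yaw -0.32 tilt z [ 0.003 -0.004 -1.   ]
red [281.3 246.7] [270, 235, 24, 24, 433] [0.4519 0.0511 0.058 ]
yellow [273.6 180.4] [259, 167, 30, 28, 652] [0.4445 0.1251 0.062 ]
green [311.8 304.2] [302, 295, 21, 19, 319] [ 0.4883 -0.0268  0.056 ]
purple [343.7 210.5] [329, 192, 30, 37, 790] [0.5172 0.0917 0.058 ]
```

View pics/w1.png

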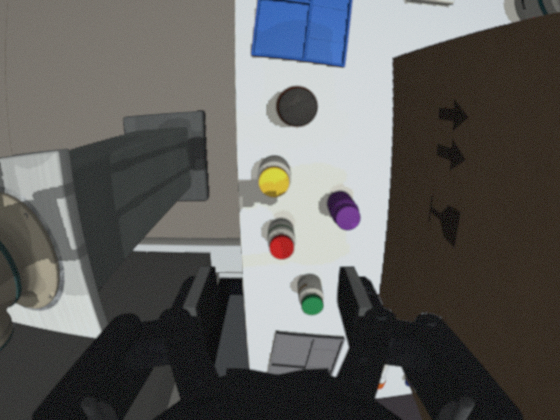

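Wrist view: yellow (273,180), red (281,247), green (312,304), purple (344,210) and brown (298,105). The positions agree with the top view within about 4 mm. Grasping yellow.

```bash
python3 -m pendant '[{"dx":0.007,"dy":-0.003,"dz":0.03,"rx":0,"ry":0,"rz":0,"hand":0.06},{"dx":0,"dy":0,"dz":0.04,"rx":0,"ry":0,"rz":0,"hand":0.06},{"dx":0,"dy":0,"dz":0.04,"rx":0,"ry":0,"rz":0,"hand":0.06},{"dx":0,"dy":0,"dz":0.04,"rx":0,"ry":0,"rz":0,"hand":0.06},{"dx":0,"dy":0,"dz":0.0255,"rx":0,"ry":0,"rz":0,"hand":0.06},{"dx":0,"dy":0,"dz":0.02,"rx":0,"ry":0,"rz":0,"hand":0.06},{"dx":0,"dy":0,"dz":0.02,"rx":0,"ry":0,"rz":0,"hand":0.06},{"dx":0,"dy":0,"dz":0,"rx":0,"ry":0,"rz":0,"hand":0.06},{"dx":0,"dy":0,"dz":0,"rx":0,"ry":0,"rz":0,"hand":0.02},{"dx":0,"dy":0,"dz":0,"rx":0,"ry":0,"rz":0,"hand":0.02},{"dx":0,"dy":0,"dz":0,"rx":0,"ry":0,"rz":0,"hand":0.02},{"dx":0,"dy":0,"dz":0,"rx":0,"ry":0,"rz":0,"hand":0.02}]' 40
python3 -m pendant '[{"dx":0,"dy":0,"dz":0,"rx":0,"ry":0,"rz":0,"hand":0.02},{"dx":0,"dy":0,"dz":0,"rx":0,"ry":0,"rz":0,"hand":0.02},{"dx":0,"dy":0,"dz":0,"rx":0,"ry":0,"rz":0,"hand":0.02},{"dx":0,"dy":0,"dz":0,"rx":0,"ry":0,"rz":0,"hand":0.02}]'
```

```text
clock: 3.1
position: [0.4411, 0.13, 0.0171]
ee_rot: [0.001, 0.706, 0.708, 0.001]
contact_force: [-0.6, -0.2, -0.0]
width: 0.0343
gripper_force: 39.8
clock: 3.43
position: [0.4411, 0.1299, 0.017]
ee_rot: [0.001, 0.707, 0.707, 0.001]
contact_force: [-0.3, 0.3, 7.2]
width: 0.0346
gripper_force: 40.5
```

```bash
python3 -m pendant '[{"dx":0,"dy":0,"dz":-0.02,"rx":0,"ry":0,"rz":0,"hand":0.02},{"dx":0,"dy":0,"dz":-0.03,"rx":0,"ry":0,"rz":0,"hand":0.02},{"dx":0,"dy":0,"dz":-0.035,"rx":0,"ry":0,"rz":0,"hand":0.02},{"dx":0,"dy":0,"dz":-0.035,"rx":0,"ry":0,"rz":0,"hand":0.02},{"dx":0.02,"dy":0.002,"dz":0,"rx":0,"ry":0,"rz":0,"hand":0.02},{"dx":0.035,"dy":0.003,"dz":0,"rx":0,"ry":0,"rz":0,"hand":0.02},{"dx":0.035,"dy":0.003,"dz":0,"rx":0,"ry":0,"rz":0,"hand":0.02},{"dx":0.035,"dy":0.003,"dz":0,"rx":0,"ry":0,"rz":0,"hand":0.02},{"dx":0.035,"dy":0.003,"dz":0,"rx":0,"ry":0,"rz":0,"hand":0.02},{"dx":0.035,"dy":0.003,"dz":0,"rx":0,"ry":0,"rz":0,"hand":0.02},{"dx":0.025,"dy":0.002,"dz":0,"rx":0,"ry":0,"rz":0,"hand":0.02},{"dx":0.0105,"dy":0,"dz":0,"rx":0,"ry":0,"rz":0,"hand":0.02}]'
python3 -m pendant '[{"dx":0,"dy":0,"dz":0,"rx":0,"ry":0,"rz":0,"hand":0.02},{"dx":0,"dy":0,"dz":0,"rx":0,"ry":0,"rz":0,"hand":0.02},{"dx":0,"dy":0,"dz":0,"rx":0,"ry":0,"rz":0,"hand":0.02}]'
cat > tray.py <<'E'
from h import *
import sys
c,pt=sys.argv[1],eval(sys.argv[2])
s=manip.get_state(); d=manip.get_image("wrist"); H=hsv(d)
cv2.imwrite(f"pics/{sys.argv[3]}.png",d["frame"][:,:,::-1])
m=cv2.inRange(H,(105,110,30),(125,255,255)) if c=="blue" else cv2.inRange(H,(0,0,40),(180,60,150))
m=cv2.morphologyEx(m,cv2.MORPH_CLOSE,np.ones((9,9)))
for cc in cv2.findContours(m,0,1)[0]:
    if cv2.contourArea(cc)>3000:
        w=castw(d,s,cc[:,0],.01)[:,:2]; print(cv2.boundingRect(cc),cv2.minAreaRect((w*1000).astype(np.float32)))
E
python3 tray.py blue 0 w2
```

```text
clock: 4.43
position: [0.4592, 0.3636, 0.1358]
ee_rot: [-0.0, 0.706, 0.708, 0.001]
contact_force: [0.7, 0.8, 0.2]
width: 0.0347
gripper_force: 40.2
clock: 4.68
position: [0.4583, 0.3585, 0.1357]
ee_rot: [0.0, 0.707, 0.707, -0.001]
contact_force: [-0.7, -1.1, 0.3]
width: 0.0341
gripper_force: 40.2
(241, 162, 129, 124) ((481.03973388671875, 331.6741943359375), (114.7375259399414, 103.12947845458984), 83.02622985839844)
```

View pics/w2.png

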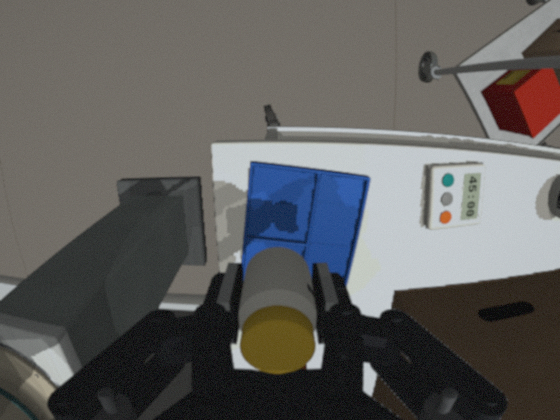

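Blue tray at (250-368, 162-280) agrees with the first estimate; the vial is held straight. Lower and release.

```bash
python3 -m pendant '[{"dx":0.001,"dy":0.002,"dz":0.03,"rx":0,"ry":0,"rz":0,"hand":0.02},{"dx":0,"dy":0,"dz":0.035,"rx":0,"ry":0,"rz":0,"hand":0.02},{"dx":0,"dy":0,"dz":0.025,"rx":0,"ry":0,"rz":0,"hand":0.02},{"dx":0,"dy":0,"dz":0.015,"rx":0,"ry":0,"rz":0,"hand":0.02},{"dx":0,"dy":0,"dz":0.01,"rx":0,"ry":0,"rz":0,"hand":0.02},{"dx":0,"dy":0,"dz":0,"rx":0,"ry":0,"rz":0,"hand":0.02},{"dx":0,"dy":0,"dz":0,"rx":0,"ry":0,"rz":0,"hand":0.02},{"dx":0,"dy":0,"dz":0,"rx":0,"ry":0,"rz":0,"hand":0.02}]'
python3 -m pendant '[{"dx":0,"dy":0,"dz":0,"rx":0,"ry":0,"rz":0,"hand":0.04},{"dx":0,"dy":0,"dz":0,"rx":0,"ry":0,"rz":0,"hand":0.045},{"dx":0,"dy":0,"dz":0,"rx":0,"ry":0,"rz":0,"hand":0.055},{"dx":0,"dy":0,"dz":0,"rx":0,"ry":0,"rz":0,"hand":0.055},{"dx":0,"dy":0,"dz":0,"rx":0,"ry":0,"rz":0,"hand":0.055}]'
```

```text
clock: 5.4
position: [0.4615, 0.3606, 0.0215]
ee_rot: [0.0, 0.707, 0.707, 0.001]
contact_force: [0.1, -1.1, -0.1]
width: 0.0348
gripper_force: 41.0
clock: 5.82
position: [0.4609, 0.3612, 0.021]
ee_rot: [0.0, 0.707, 0.708, 0.0]
contact_force: [-0.2, 0.1, -1.1]
width: 0.055
gripper_force: 0.0
```

```bash
python3 -m pendant '[{"dx":0,"dy":0,"dz":-0.02,"rx":0,"ry":0,"rz":0,"hand":0.055},{"dx":0,"dy":0,"dz":-0.03,"rx":0,"ry":0,"rz":0,"hand":0.055},{"dx":0,"dy":0,"dz":-0.04,"rx":0,"ry":0,"rz":0,"hand":0.055},{"dx":0,"dy":0,"dz":-0.03,"rx":0,"ry":0,"rz":0,"hand":0.055},{"dx":-0.0315,"dy":-0.001,"dz":0,"rx":0,"ry":0,"rz":0,"hand":0.055},{"dx":-0.04,"dy":-0.001,"dz":0,"rx":0,"ry":0,"rz":0,"hand":0.055},{"dx":-0.04,"dy":-0.001,"dz":0,"rx":0,"ry":0,"rz":0,"hand":0.055},{"dx":-0.04,"dy":-0.001,"dz":0,"rx":0,"ry":0,"rz":0,"hand":0.055},{"dx":-0.04,"dy":-0.001,"dz":0,"rx":0,"ry":0,"rz":0,"hand":0.055},{"dx":-0.04,"dy":-0.001,"dz":0,"rx":0,"ry":0,"rz":0,"hand":0.055},{"dx":-0.04,"dy":-0.002,"dz":0,"rx":0,"ry":0,"rz":0,"hand":0.055},{"dx":-0.04,"dy":-0.002,"dz":0,"rx":0,"ry":0,"rz":0,"hand":0.055}]'
python3 -m pendant '[{"dx":0,"dy":0,"dz":0,"rx":0,"ry":0,"rz":0,"hand":0.055},{"dx":0,"dy":0,"dz":0,"rx":0,"ry":0,"rz":0,"hand":0.055},{"dx":0,"dy":0,"dz":0,"rx":0,"ry":0,"rz":0,"hand":0.055},{"dx":0,"dy":0,"dz":0,"rx":0,"ry":0,"rz":0,"hand":0.055},{"dx":0,"dy":0,"dz":0,"rx":0,"ry":0,"rz":0,"hand":0.055}]'
python3 w.py w3; python3 - <<'E'
from h import *
d=manip.get_image("top");H=hsv(d)
for c in("yellow","red","green"):
    for b in blobs(mask(H,c)): print(c,b[0],b[1],cast(d,b[0],.062)[0].round(4))
E
```

```text
clock: 6.82
position: [0.4508, 0.048, 0.141]
ee_rot: [0.0, 0.706, 0.708, 0.0]
contact_force: [1.4, 0.1, -0.2]
width: 0.0551
gripper_force: 0.0
clock: 7.23
position: [0.4513, 0.051, 0.1408]
ee_rot: [-0.0, 0.706, 0.708, 0.0]
contact_force: [0.2, 0.6, -0.7]
width: 0.0551
gripper_force: 0.0
pos [0.4513 0.051  0.1408] yaw 0.22 tilt z [ 0.  0. -1.]
red [277.3 220.6] [260, 203, 35, 36, 725] [0.452  0.0508 0.058 ]
green [319.8 306.2] [306, 293, 29, 26, 579] [ 0.4886 -0.0283  0.056 ]
purple [368.  174.3] [345, 151, 45, 46, 1370] [0.5179 0.0867 0.058 ]
yellow [147.8 271. ] [140, 263, 16, 16, 200] [0.4607 0.3516 0.062 ]
red [131.8  25.4] [121, 12, 18, 29, 298] [0.9555 0.4024 0.062 ]
```

```bash
python3 -m pendant '[{"dx":-0.0005,"dy":0,"dz":0.03,"rx":0,"ry":0,"rz":0,"hand":0.055},{"dx":0,"dy":0,"dz":0.04,"rx":0,"ry":0,"rz":0,"hand":0.055},{"dx":0,"dy":0,"dz":0.03,"rx":0,"ry":0,"rz":0,"hand":0.055},{"dx":0,"dy":0,"dz":0.025,"rx":0,"ry":0,"rz":0,"hand":0.055},{"dx":0,"dy":0,"dz":0,"rx":0,"ry":0,"rz":0,"hand":0.055},{"dx":0,"dy":0,"dz":0,"rx":0,"ry":0,"rz":0,"hand":0.055},{"dx":0,"dy":0,"dz":0,"rx":0,"ry":0,"rz":0,"hand":0.02},{"dx":0,"dy":0,"dz":0,"rx":0,"ry":0,"rz":0,"hand":0.02},{"dx":0,"dy":0,"dz":0,"rx":0,"ry":0,"rz":0,"hand":0.02},{"dx":0,"dy":0,"dz":0,"rx":0,"ry":0,"rz":0,"hand":0.02},{"dx":0,"dy":0,"dz":0,"rx":0,"ry":0,"rz":0,"hand":0.02},{"dx":0,"dy":0,"dz":0,"rx":0,"ry":0,"rz":0,"hand":0.02}]'
python3 -m pendant '[{"dx":0,"dy":0,"dz":0,"rx":0,"ry":0,"rz":0,"hand":0.02},{"dx":0,"dy":0,"dz":0,"rx":0,"ry":0,"rz":0,"hand":0.02}]'
```

```text
clock: 8.33
position: [0.4529, 0.0493, 0.0176]
ee_rot: [0.001, 0.707, 0.708, 0.002]
contact_force: [0.3, 1.0, 7.3]
width: 0.0299
gripper_force: 40.1
clock: 8.5
position: [0.4529, 0.0493, 0.0176]
ee_rot: [0.001, 0.707, 0.708, 0.002]
contact_force: [-0.4, 1.1, 7.3]
width: 0.0305
gripper_force: 40.1
```

```bash
python3 -m pendant '[{"dx":0,"dy":0,"dz":-0.02,"rx":0,"ry":0,"rz":0,"hand":0.02},{"dx":0,"dy":0,"dz":-0.03,"rx":0,"ry":0,"rz":0,"hand":0.02},{"dx":0,"dy":0,"dz":-0.035,"rx":0,"ry":0,"rz":0,"hand":0.02},{"dx":0,"dy":0,"dz":-0.035,"rx":0,"ry":0,"rz":0,"hand":0.02},{"dx":0.02,"dy":0,"dz":0,"rx":0,"ry":0,"rz":0,"hand":0.02},{"dx":0.035,"dy":0,"dz":0,"rx":0,"ry":0,"rz":0,"hand":0.02},{"dx":0.035,"dy":0,"dz":0,"rx":0,"ry":0,"rz":0,"hand":0.02},{"dx":0.035,"dy":0,"dz":0,"rx":0,"ry":0,"rz":0,"hand":0.02},{"dx":0.035,"dy":0,"dz":0,"rx":0,"ry":0,"rz":0,"hand":0.02},{"dx":0.035,"dy":0,"dz":0,"rx":0,"ry":0,"rz":0,"hand":0.02},{"dx":0.03,"dy":0,"dz":0,"rx":0,"ry":0,"rz":0,"hand":0.02},{"dx":0.012,"dy":0,"dz":0,"rx":0,"ry":0,"rz":0,"hand":0.02}]'
python3 -m pendant '[{"dx":0,"dy":0,"dz":0,"rx":0,"ry":0,"rz":0,"hand":0.02},{"dx":0,"dy":0,"dz":0,"rx":0,"ry":0,"rz":0,"hand":0.02},{"dx":0,"dy":0,"dz":0,"rx":0,"ry":0,"rz":0,"hand":0.02}]'
python3 w.py w4
```

```text
clock: 9.5
position: [0.451, 0.2899, 0.1367]
ee_rot: [-0.0, 0.706, 0.708, 0.002]
contact_force: [1.1, -0.9, -0.1]
width: 0.0301
gripper_force: 40.0
clock: 9.75
position: [0.4506, 0.2848, 0.1359]
ee_rot: [0.0, 0.707, 0.708, -0.0]
contact_force: [-0.1, 0.3, -1.1]
width: 0.0304
gripper_force: 40.0
pos [0.4506 0.2848 0.1359] yaw 0.06 tilt z [-0.    -0.001 -1.   ]
red [534.9  68.9] [485, 40, 75, 55, 2041] [0.6658 0.4189 0.058 ]
red [278.3 320.4] [245, 290, 68, 61, 2216] [0.4522 0.1957 0.058 ]
yellow [293.9 129.2] [271, 107, 46, 45, 1584] [0.4623 0.3522 0.062 ]
blue [374.5 130.2] [367, 98, 15, 65, 169] [0.5333 0.3493 0.0105]
blue [360.3 204.2] [349, 164, 22, 81, 224] [0.5248 0.2837 0.0105]
blue [264.2 214.3] [245, 205, 36, 25, 186] [0.4399 0.2743 0.0105]
blue [295.  214.8] [277, 207, 34, 18, 161] [0.4669 0.2738 0.0105]
blue [276.5 234. ] [247, 224, 65, 17, 157] [0.4507 0.2556 0.0105]
```

```bash
python3 -m pendant '[{"dx":0.001,"dy":0.002,"dz":0.03,"rx":0,"ry":0,"rz":0,"hand":0.02},{"dx":0,"dy":0,"dz":0.035,"rx":0,"ry":0,"rz":0,"hand":0.02},{"dx":0,"dy":0,"dz":0.025,"rx":0,"ry":0,"rz":0,"hand":0.02},{"dx":0,"dy":0,"dz":0.015,"rx":0,"ry":0,"rz":0,"hand":0.02},{"dx":0,"dy":0,"dz":0.01,"rx":0,"ry":0,"rz":0,"hand":0.02},{"dx":0,"dy":0,"dz":0,"rx":0,"ry":0,"rz":0,"hand":0.02},{"dx":0,"dy":0,"dz":0,"rx":0,"ry":0,"rz":0,"hand":0.02},{"dx":0,"dy":0,"dz":0,"rx":0,"ry":0,"rz":0,"hand":0.02}]'
python3 -m pendant '[{"dx":0,"dy":0,"dz":0,"rx":0,"ry":0,"rz":0,"hand":0.035},{"dx":0,"dy":0,"dz":0,"rx":0,"ry":0,"rz":0,"hand":0.045},{"dx":0,"dy":0,"dz":0,"rx":0,"ry":0,"rz":0,"hand":0.055},{"dx":0,"dy":0,"dz":0,"rx":0,"ry":0,"rz":0,"hand":0.055},{"dx":0,"dy":0,"dz":-0.02,"rx":0,"ry":0,"rz":0,"hand":0.055},{"dx":0,"dy":0,"dz":-0.03,"rx":0,"ry":0,"rz":0,"hand":0.055},{"dx":0,"dy":0,"dz":-0.04,"rx":0,"ry":0,"rz":0,"hand":0.055},{"dx":0,"dy":0,"dz":-0.03,"rx":0,"ry":0,"rz":0,"hand":0.055},{"dx":-0.02,"dy":0.001,"dz":0,"rx":0,"ry":0,"rz":0,"hand":0.055},{"dx":-0.04,"dy":0.004,"dz":0,"rx":0,"ry":0,"rz":0,"hand":0.055},{"dx":-0.04,"dy":0.004,"dz":0,"rx":0,"ry":0,"rz":0,"hand":0.055},{"dx":-0.04,"dy":0.004,"dz":0,"rx":0,"ry":0,"rz":0,"hand":0.055}]'
python3 -m pendant '[{"dx":-0.04,"dy":0.005,"dz":0,"rx":0,"ry":0,"rz":0,"hand":0.055},{"dx":-0.04,"dy":0.005,"dz":0,"rx":0,"ry":0,"rz":0,"hand":0.055},{"dx":-0.04,"dy":0.005,"dz":0,"rx":0,"ry":0,"rz":0,"hand":0.055},{"dx":-0.04,"dy":0.006,"dz":0,"rx":0,"ry":0,"rz":0,"hand":0.055},{"dx":-0.015,"dy":0.003,"dz":0,"rx":0,"ry":0,"rz":0,"hand":0.055},{"dx":0,"dy":0,"dz":0,"rx":0,"ry":0,"rz":0,"hand":0.055},{"dx":0,"dy":0,"dz":0,"rx":0,"ry":0,"rz":0,"hand":0.055},{"dx":0,"dy":0,"dz":0,"rx":0,"ry":0,"rz":0,"hand":0.055},{"dx":0,"dy":0,"dz":0,"rx":0,"ry":0,"rz":0,"hand":0.055}]'
python3 tray.py grey 0 w5; python3 w.py; python3 - <<'E'
from h import *
d=manip.get_image("top");H=hsv(d)
for c in("yellow","red","green"):
    for b in blobs(mask(H,c)): print(c,b[0],b[1],cast(d,b[0],.062)[0].round(4))
E
```

```text
clock: 10.47
position: [0.4537, 0.2866, 0.0214]
ee_rot: [0.0, 0.707, 0.707, 0.001]
contact_force: [-0.0, -0.1, 0.2]
width: 0.0301
gripper_force: 41.1
clock: 11.47
position: [0.466, 0.1462, 0.1412]
ee_rot: [0.0, 0.706, 0.708, 0.0]
contact_force: [0.5, 0.3, -0.4]
width: 0.0547
gripper_force: 0.0
clock: 12.22
position: [0.4899, -0.0264, 0.1407]
ee_rot: [-0.0, 0.706, 0.708, 0.0]
contact_force: [-0.1, 0.5, -0.2]
width: 0.0549
gripper_force: 0.0
(0, 0, 560, 420) ((488.47039794921875, -174.3519287109375), (1325.45703125, 770.8681640625), 0.2495868057012558)
pos [ 0.49   -0.0264  0.1408] yaw 0.2 tilt z [-0.     0.001 -1.   ]
green [275.3 222.5] [259, 206, 34, 34, 880] [ 0.4892 -0.0289  0.056 ]
purple [321.6  72.6] [300, 53, 44, 41, 1350] [0.5206 0.0804 0.058 ]
yellow [147.9 270.9] [140, 263, 16, 16, 201] [0.4609 0.3514 0.062 ]
red [131.8  25.5] [121, 12, 18, 30, 299] [0.9553 0.4023 0.062 ]
```

View pics/w5.png

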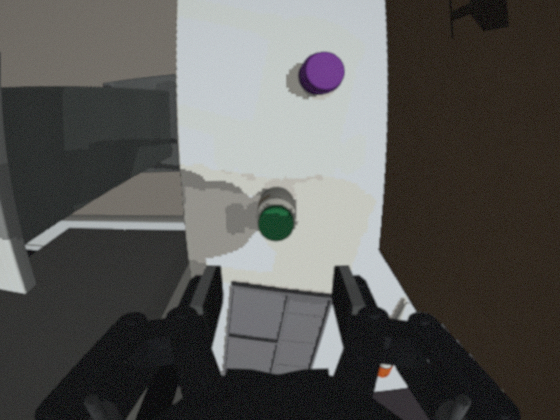

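Green vial at (276,222), directly below the gripper; grey tray at (228-330, 282-372). Red's placement is hidden from the top camera by the arm, so I'll check it later. Grasping green.

```bash
python3 -m pendant '[{"dx":-0.0025,"dy":-0.001,"dz":0.03,"rx":0,"ry":0,"rz":0,"hand":0.055},{"dx":0,"dy":0,"dz":0.04,"rx":0,"ry":0,"rz":0,"hand":0.055},{"dx":0,"dy":0,"dz":0.03,"rx":0,"ry":0,"rz":0,"hand":0.055},{"dx":0,"dy":0,"dz":0.025,"rx":0,"ry":0,"rz":0,"hand":0.055},{"dx":0,"dy":0,"dz":0,"rx":0,"ry":0,"rz":0,"hand":0.055},{"dx":0,"dy":0,"dz":0,"rx":0,"ry":0,"rz":0,"hand":0.055},{"dx":0,"dy":0,"dz":0,"rx":0,"ry":0,"rz":0,"hand":0.02},{"dx":0,"dy":0,"dz":0,"rx":0,"ry":0,"rz":0,"hand":0.02},{"dx":0,"dy":0,"dz":0,"rx":0,"ry":0,"rz":0,"hand":0.02},{"dx":0,"dy":0,"dz":0,"rx":0,"ry":0,"rz":0,"hand":0.02},{"dx":0,"dy":0,"dz":0,"rx":0,"ry":0,"rz":0,"hand":0.02},{"dx":0,"dy":0,"dz":0,"rx":0,"ry":0,"rz":0,"hand":0.02}]'
python3 -m pendant '[{"dx":0,"dy":0,"dz":0,"rx":0,"ry":0,"rz":0,"hand":0.02},{"dx":0,"dy":0,"dz":0,"rx":0,"ry":0,"rz":0,"hand":0.02},{"dx":0,"dy":0,"dz":-0.02,"rx":0,"ry":0,"rz":0,"hand":0.02},{"dx":0,"dy":0,"dz":-0.03,"rx":0,"ry":0,"rz":0,"hand":0.02},{"dx":0,"dy":0,"dz":-0.035,"rx":0,"ry":0,"rz":0,"hand":0.02},{"dx":0,"dy":0,"dz":-0.035,"rx":0,"ry":0,"rz":0,"hand":0.02},{"dx":-0.02,"dy":-0.004,"dz":0,"rx":0,"ry":0,"rz":0,"hand":0.02},{"dx":-0.03,"dy":-0.006,"dz":0,"rx":0,"ry":0,"rz":0,"hand":0.02},{"dx":-0.03,"dy":-0.006,"dz":0,"rx":0,"ry":0,"rz":0,"hand":0.02},{"dx":-0.03,"dy":-0.006,"dz":0,"rx":0,"ry":0,"rz":0,"hand":0.02},{"dx":-0.013,"dy":-0.001,"dz":0,"rx":0,"ry":0,"rz":0,"hand":0.02},{"dx":0,"dy":0,"dz":0,"rx":0,"ry":0,"rz":0,"hand":0.02}]'
python3 -m pendant '[{"dx":0,"dy":0,"dz":0,"rx":0,"ry":0,"rz":0,"hand":0.02},{"dx":0,"dy":0,"dz":0,"rx":0,"ry":0,"rz":0,"hand":0.02},{"dx":0,"dy":0,"dz":0,"rx":0,"ry":0,"rz":0,"hand":0.02}]'; python3 w.py
```

```text
clock: 13.37
position: [0.491, -0.0305, 0.0177]
ee_rot: [0.002, 0.707, 0.708, 0.001]
contact_force: [-0.0, 1.0, 6.4]
width: 0.03
gripper_force: 39.8
clock: 14.37
position: [0.4667, -0.1564, 0.1367]
ee_rot: [0.002, 0.708, 0.706, -0.0]
contact_force: [0.0, 0.7, 0.2]
width: 0.0302
gripper_force: 39.9
clock: 14.62
position: [0.4665, -0.1523, 0.1359]
ee_rot: [-0.0, 0.706, 0.708, 0.0]
contact_force: [-0.3, -0.8, -1.2]
width: 0.0305
gripper_force: 39.9
pos [ 0.4665 -0.1523  0.1359] yaw 0.14 tilt z [ 0.     0.001 -1.   ]
orange [424.  285.7] [416, 275, 19, 19, 226] [ 0.6208 -0.2419  0.0105]
green [279.1 321.9] [248, 297, 64, 51, 2163] [ 0.469  -0.2445  0.056 ]
blue [470.3 286. ] [463, 278, 17, 15, 165] [ 0.6828 -0.2477  0.0105]
```

```bash
python3 -m pendant '[{"dx":0,"dy":0,"dz":0.03,"rx":0,"ry":0,"rz":0,"hand":0.02},{"dx":0,"dy":0,"dz":0.035,"rx":0,"ry":0,"rz":0,"hand":0.02},{"dx":0,"dy":0,"dz":0.025,"rx":0,"ry":0,"rz":0,"hand":0.02},{"dx":0,"dy":0,"dz":0.015,"rx":0,"ry":0,"rz":0,"hand":0.02},{"dx":0,"dy":0,"dz":0.01,"rx":0,"ry":0,"rz":0,"hand":0.02},{"dx":0,"dy":0,"dz":0,"rx":0,"ry":0,"rz":0,"hand":0.02},{"dx":0,"dy":0,"dz":0,"rx":0,"ry":0,"rz":0,"hand":0.02},{"dx":0,"dy":0,"dz":0,"rx":0,"ry":0,"rz":0,"hand":0.02}]'
python3 -m pendant '[{"dx":0,"dy":0,"dz":0,"rx":0,"ry":0,"rz":0,"hand":0.035},{"dx":0,"dy":0,"dz":0,"rx":0,"ry":0,"rz":0,"hand":0.045},{"dx":0,"dy":0,"dz":0,"rx":0,"ry":0,"rz":0,"hand":0.055},{"dx":0,"dy":0,"dz":0,"rx":0,"ry":0,"rz":0,"hand":0.055},{"dx":0,"dy":0,"dz":-0.02,"rx":0,"ry":0,"rz":0,"hand":0.055},{"dx":0,"dy":0,"dz":-0.03,"rx":0,"ry":0,"rz":0,"hand":0.055},{"dx":0,"dy":0,"dz":-0.04,"rx":0,"ry":0,"rz":0,"hand":0.045},{"dx":0,"dy":0,"dz":-0.04,"rx":0,"ry":0,"rz":0,"hand":0.04},{"dx":0,"dy":0.03,"dz":0,"rx":0,"ry":0,"rz":0,"hand":0.035},{"dx":-0.015,"dy":0.02,"dz":0,"rx":0,"ry":0,"rz":0,"hand":0.035},{"dx":0,"dy":0,"dz":0,"rx":0,"ry":0,"rz":0,"hand":0.035},{"dx":0,"dy":0,"dz":0,"rx":0,"ry":0,"rz":0,"hand":0.035}]'
python3 -m pendant '[{"dx":0,"dy":0,"dz":0,"rx":0,"ry":0,"rz":0,"hand":0.035},{"dx":0,"dy":0,"dz":0,"rx":0,"ry":0,"rz":0,"hand":0.035}]'; python3 w.py w6;  python3 - <<'E'
from h import *
d=manip.get_image("top");H=hsv(d)
for c in("yellow","red","green"):
    for b in blobs(mask(H,c)): print(c,b[0],b[1],cast(d,b[0],.061)[0].round(4))
E
```

```text
clock: 15.33
position: [0.4669, -0.1527, 0.0208]
ee_rot: [0.0, 0.706, 0.708, 0.0]
contact_force: [1.0, -0.1, -0.7]
width: 0.03
gripper_force: 40.2
clock: 16.33
position: [0.5172, -0.1687, 0.1508]
ee_rot: [0.0, 0.707, 0.708, 0.0]
contact_force: [-0.5, 0.4, -0.1]
width: 0.0352
gripper_force: 0.0
clock: 16.5
position: [0.5152, -0.1677, 0.1501]
ee_rot: [-0.001, 0.707, 0.708, -0.0]
contact_force: [0.2, 1.1, 0.2]
width: 0.0351
gripper_force: 0.0
pos [ 0.5152 -0.1677  0.1501] yaw 0.07 tilt z [-0.002  0.001 -1.   ]
orange [379.8 268.4] [371, 258, 20, 19, 248] [ 0.6207 -0.2418  0.0105]
green [213.8 197.3] [197, 180, 34, 35, 923] [ 0.4669 -0.1531  0.056 ]
blue [431.9 270.6] [424, 263, 17, 15, 184] [ 0.6827 -0.2476  0.0105]
yellow [147.9 270.9] [140, 263, 16, 16, 201] [0.4609 0.3516 0.061 ]
red [131.8  25.4] [121, 12, 18, 30, 300] [0.9561 0.4027 0.061 ]
```

View pics/w6.png

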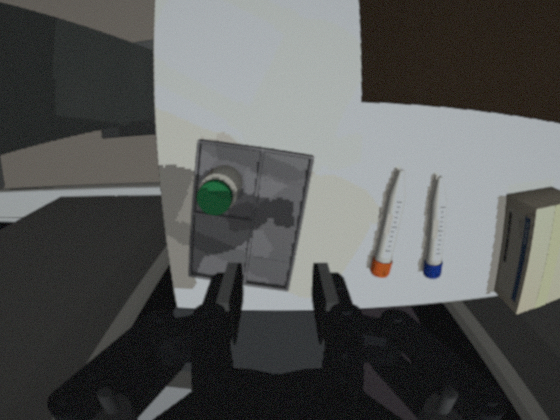

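The green vial stands in the +y pocket (214,197). Orange tube runs from (398,170) to its cap at (380,268); blue tube from (437,177) to (432,270). Red isn't detected in the top view, so I'm checking that now.

```bash
python3 - <<'E'
from h import *
s=manip.get_state(); d=manip.get_image("wrist")
for n,p in(("orange",[(398,171),(394,210),(386,250),(380,268),(379.5,274)]),("blue",[(437,178),(437,210),(434,250),(432,270),(431.5,276)])):
    w=castw(d,s,p,.0105)[:,:2]; print(n,w.round(4).tolist(), np.degrees(np.arctan2(*(w[1]-w[3])[::1])))
w=castw(d,s,[(200,140),(312,156),(290,288),(190,272)],.01)[:,:2]; print(w.round(4).tolist(),w.mean(0),[np.linalg.norm(w[i]-w[i-1]).round(4) for i in range(4)])
d=manip.get_image("top"); H=hsv(d); print(H[272,183],H[266:280:4,176:192:4,:].tolist())
cv2.imwrite("pics/t2.png",cv2.resize(d["frame"][140:310,125:485,::-1],None,fx=2.2,fy=2.2,interpolation=cv2.INTER_CUBIC))
E
```

```text
orange [[0.628, -0.1407], [0.6281, -0.1789], [0.6251, -0.2212], [0.6214, -0.2416], [0.6219, -0.2487]] 6.021915118711596
blue [[0.6706, -0.1461], [0.6757, -0.1788], [0.6806, -0.223], [0.6833, -0.2472], [0.6844, -0.2547]] -6.385752224134307
[[0.4477, -0.1138], [0.5467, -0.1289], [0.5292, -0.2633], [0.4269, -0.2461]] [ 0.48764008 -0.18802506] [np.float64(0.134), np.float64(0.1001), np.float64(0.1356), np.float64(0.1037)]
[179 174 173] [[[110, 153, 173], [109, 153, 175], [110, 149, 176], [110, 152, 174]], [[109, 159, 176], [179, 174, 174], [179, 173, 175], [179, 96, 109]], [[166, 124, 134], [179, 173, 172], [179, 174, 174], [179, 172, 176]], [[139, 88, 119], [179, 175, 172], [179, 173, 172], [179, 175, 173]]]
```

View pics/t2.png

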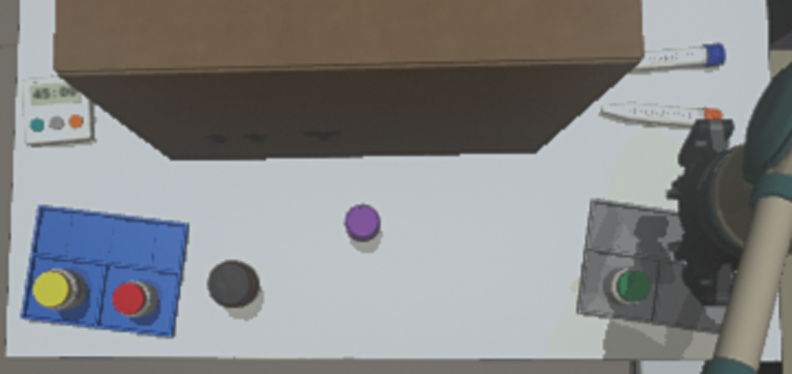

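Red stands in the blue -y pocket (130,298 in the crop) with yellow beside it; brown, purple and timer look untouched. Now the orange tube: a slight yaw, plus a 10° tilt to keep the wrist clear of the carton.

```bash
cat > go.py <<'E'
from h import *
import sys
s=manip.get_state(); t=np.array(eval(sys.argv[1])); M=rot(s["ee_rot"]).as_matrix(); dl=M.T@(t-s["position"])
print("pos",s["position"].round(4),"yaw",np.degrees(np.arctan2(M[1,1],M[0,1])).round(2),"z",M[:,2].round(3),"tool delta",dl.round(4),"rows@.035",np.linalg.norm(dl)/.035)
E
python3 -m pendant '[{"dx":0,"dy":0,"dz":-0.02,"rx":0,"ry":5,"rz":4.5,"hand":0.035},{"dx":0,"dy":0,"dz":0,"rx":0,"ry":5,"rz":0,"hand":0.035},{"dx":0,"dy":0,"dz":0,"rx":0,"ry":0,"rz":0,"hand":0.035},{"dx":0,"dy":0,"dz":0,"rx":0,"ry":0,"rz":0,"hand":0.035},{"dx":0,"dy":0,"dz":0,"rx":0,"ry":0,"rz":0,"hand":0.035}]'
python3 go.py '[.6247,-.207,.10]'
```

```text
clock: 17.12
position: [0.5158, -0.1679, 0.1702]
ee_rot: [-0.061, 0.731, 0.677, 0.062]
contact_force: [-0.1, -0.2, 0.3]
width: 0.035
gripper_force: 0.0
pos [ 0.5158 -0.1679  0.1702] yaw -4.43 z [ 0.008  0.173 -0.985] tool delta [-0.0422  0.1119  0.0633] rows@.035 3.8668824230585117
```

```bash
python3 -m pendant '[{"dx":-0.009,"dy":0.022,"dz":0.013,"rx":0,"ry":0,"rz":0,"hand":0.035},{"dx":-0.009,"dy":0.022,"dz":0.013,"rx":0,"ry":0,"rz":0,"hand":0.035},{"dx":-0.008,"dy":0.022,"dz":0.013,"rx":0,"ry":0,"rz":0,"hand":0.035},{"dx":-0.008,"dy":0.022,"dz":0.012,"rx":0,"ry":0,"rz":0,"hand":0.035},{"dx":-0.008,"dy":0.024,"dz":0.012,"rx":0,"ry":0,"rz":0,"hand":0.035},{"dx":0,"dy":0,"dz":0,"rx":0,"ry":0,"rz":0,"hand":0.035},{"dx":0,"dy":0,"dz":0,"rx":0,"ry":0,"rz":0,"hand":0.035},{"dx":0,"dy":0,"dz":0,"rx":0,"ry":0,"rz":0,"hand":0.035}]'
python3 w.py w7;python3 go.py '[.6247,-.207,.007]'
```

```text
clock: 17.78
position: [0.6248, -0.2057, 0.1008]
ee_rot: [-0.061, 0.731, 0.677, 0.062]
contact_force: [-0.2, 0.8, -0.4]
width: 0.035
gripper_force: 0.0
pos [ 0.6248 -0.2057  0.1008] yaw -4.32 tilt z [ 0.008  0.174 -0.985]
orange [275.5 279.2] [264, 267, 25, 23, 423] [ 0.621  -0.2409  0.0105]
green [ 56.8 193.2] [44, 176, 27, 35, 716] [ 0.4667 -0.1531  0.056 ]
blue [353.  278.5] [340, 268, 23, 21, 309] [ 0.684  -0.2461  0.0105]
pos [ 0.6249 -0.206   0.1014] yaw -4.34 z [ 0.009  0.173 -0.985] tool delta [-0.0174  0.0003  0.0928] rows@.035 2.6982090285686873
```

View pics/w7.png

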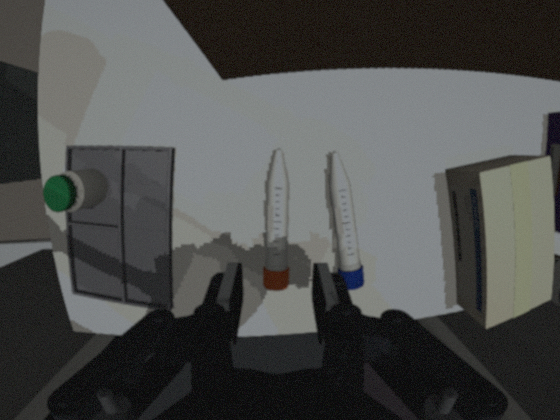

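Orange tube lies straight along the gripper's plane (278,150)–(276,288), centred between the fingers. Descend and grip.

```bash
python3 -m pendant '[{"dx":-0.006,"dy":0,"dz":0.03,"rx":0,"ry":0,"rz":0,"hand":0.035},{"dx":-0.006,"dy":0,"dz":0.03,"rx":0,"ry":0,"rz":0,"hand":0.035},{"dx":-0.004,"dy":0,"dz":0.02,"rx":0,"ry":0,"rz":0,"hand":0.035},{"dx":-0.0014,"dy":0,"dz":0.0128,"rx":0,"ry":0,"rz":0,"hand":0.035},{"dx":0,"dy":0,"dz":0,"rx":0,"ry":0,"rz":0,"hand":0.035},{"dx":0,"dy":0,"dz":0,"rx":0,"ry":0,"rz":0,"hand":0.035},{"dx":0,"dy":0,"dz":0,"rx":0,"ry":0,"rz":0,"hand":0.005},{"dx":0,"dy":0,"dz":0,"rx":0,"ry":0,"rz":0,"hand":0.005},{"dx":0,"dy":0,"dz":0,"rx":0,"ry":0,"rz":0,"hand":0.005},{"dx":0,"dy":0,"dz":0,"rx":0,"ry":0,"rz":0,"hand":0.005},{"dx":0,"dy":0,"dz":0,"rx":0,"ry":0,"rz":0,"hand":0.005},{"dx":0,"dy":0,"dz":0,"rx":0,"ry":0,"rz":0,"hand":0.005}]' 25; python3 go.py '[.50,-.21,.13]'
```

```text
clock: 18.83
position: [0.6264, -0.2088, 0.0088]
ee_rot: [-0.059, 0.731, 0.677, 0.063]
contact_force: [0.1, 0.6, 8.2]
width: 0.0132
gripper_force: 27.0
pos [ 0.6264 -0.2088  0.0088] yaw -4.42 z [ 0.013  0.172 -0.985] tool delta [ 0.0101 -0.1259 -0.1212] rows@.035 5.002783264719921
```

```bash
cat > path.py <<'E'
from h import *
import sys
s=manip.get_state(); M=rot(s["ee_rot"]).as_matrix(); p=s["position"]
for t in eval(sys.argv[1]):
    dl=M.T@(np.array(t)-p); n=int(np.ceil(np.linalg.norm(dl)/.037)); print(t,n,"x",(dl/n).round(4)); p=np.array(t)
E
python3 -m pendant '[{"dx":0.004,"dy":0,"dz":-0.02,"rx":0,"ry":0,"rz":0,"hand":0.005},{"dx":0.006,"dy":0,"dz":-0.035,"rx":0,"ry":0,"rz":0,"hand":0.005},{"dx":0.006,"dy":0,"dz":-0.035,"rx":0,"ry":0,"rz":0,"hand":0.005},{"dx":0.004,"dy":0,"dz":-0.03,"rx":0,"ry":0,"rz":0,"hand":0.005},{"dx":0,"dy":0,"dz":0,"rx":0,"ry":0,"rz":2.5,"hand":0.005},{"dx":0,"dy":0,"dz":0,"rx":0,"ry":0,"rz":0,"hand":0.005},{"dx":0,"dy":0,"dz":0,"rx":0,"ry":0,"rz":0,"hand":0.005}]'; python3 path.py '[(.46,-.20,.13),(.46,.3,.13),(.5065,.301,.13),(.5065,.301,.014)]'; python3 w.py w8
```

```text
clock: 19.42
position: [0.6252, -0.2093, 0.1285]
ee_rot: [-0.062, 0.745, 0.661, 0.061]
contact_force: [-0.7, -0.1, -0.6]
width: 0.0133
gripper_force: 26.1
(0.46, -0.2, 0.13) 5 x [-0.0021 -0.033  -0.0003]
(0.46, 0.3, 0.13) 14 x [ 0.0349 -0.0042  0.0062]
(0.5065, 0.301, 0.13) 2 x [0.0033 0.023  0.0003]
(0.5065, 0.301, 0.014) 4 x [-0.005   0.0003  0.0286]
pos [ 0.6252 -0.2093  0.1285] yaw -6.82 tilt z [ 0.01   0.173 -0.985]
orange [277.2 338.5] [261, 323, 34, 31, 777] [ 0.6117 -0.3166  0.0105]
green [ 76.3 193.9] [64, 178, 25, 32, 614] [ 0.4671 -0.1532  0.056 ]
blue [346.5 261.1] [335, 251, 23, 20, 319] [ 0.6824 -0.2458  0.0105]
```

View pics/w8.png

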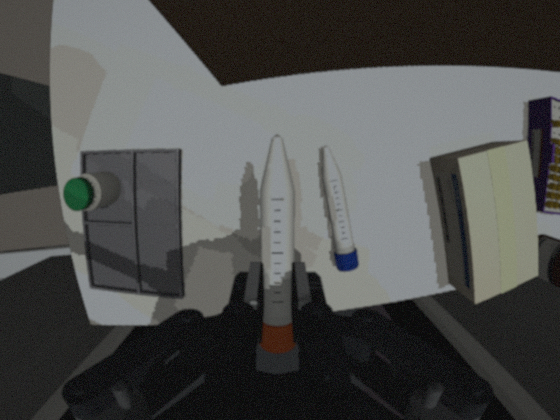

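Orange tube is held straight (277,135–370). Carry it round the front of the carton.

```bash
python3 -m pendant '[{"dx":-0.0021,"dy":-0.02,"dz":0,"rx":0,"ry":0,"rz":0,"hand":0.005},{"dx":-0.0021,"dy":-0.033,"dz":0,"rx":0,"ry":0,"rz":0,"hand":0.005},{"dx":-0.0021,"dy":-0.033,"dz":0,"rx":0,"ry":0,"rz":0,"hand":0.005},{"dx":-0.0021,"dy":-0.033,"dz":0,"rx":0,"ry":0,"rz":0,"hand":0.005},{"dx":-0.0021,"dy":-0.033,"dz":0,"rx":0,"ry":0,"rz":0,"hand":0.005},{"dx":0,"dy":-0.013,"dz":-0.001,"rx":0,"ry":0,"rz":0,"hand":0.005},{"dx":0.0349,"dy":-0.0042,"dz":0.0062,"rx":0,"ry":0,"rz":0,"hand":0.005},{"dx":0.0349,"dy":-0.0042,"dz":0.0062,"rx":0,"ry":0,"rz":0,"hand":0.005},{"dx":0.0349,"dy":-0.0042,"dz":0.0062,"rx":0,"ry":0,"rz":0,"hand":0.005},{"dx":0.0349,"dy":-0.0042,"dz":0.0062,"rx":0,"ry":0,"rz":0,"hand":0.005},{"dx":0.0349,"dy":-0.0042,"dz":0.0062,"rx":0,"ry":0,"rz":0,"hand":0.005},{"dx":0.0349,"dy":-0.0042,"dz":0.0062,"rx":0,"ry":0,"rz":0,"hand":0.005}]'
python3 -m pendant '[{"dx":0.0349,"dy":-0.0042,"dz":0.0062,"rx":0,"ry":0,"rz":0,"hand":0.005},{"dx":0.0349,"dy":-0.0042,"dz":0.0062,"rx":0,"ry":0,"rz":0,"hand":0.005},{"dx":0.0349,"dy":-0.0042,"dz":0.0062,"rx":0,"ry":0,"rz":0,"hand":0.005},{"dx":0.0349,"dy":-0.0042,"dz":0.0062,"rx":0,"ry":0,"rz":0,"hand":0.005},{"dx":0.0349,"dy":-0.0042,"dz":0.0062,"rx":0,"ry":0,"rz":0,"hand":0.005},{"dx":0.0349,"dy":-0.0042,"dz":0.0062,"rx":0,"ry":0,"rz":0,"hand":0.005},{"dx":0.0349,"dy":-0.0042,"dz":0.0062,"rx":0,"ry":0,"rz":0,"hand":0.005},{"dx":0.0349,"dy":-0.0042,"dz":0.0062,"rx":0,"ry":0,"rz":0,"hand":0.005},{"dx":0.0033,"dy":0.023,"dz":0,"rx":0,"ry":0,"rz":0,"hand":0.005},{"dx":0.0033,"dy":0.023,"dz":0,"rx":0,"ry":0,"rz":0,"hand":0.005},{"dx":0,"dy":0,"dz":0,"rx":0,"ry":0,"rz":0,"hand":0.005},{"dx":0,"dy":0,"dz":0,"rx":0,"ry":0,"rz":0,"hand":0.005}]'
python3 -m pendant '[{"dx":0,"dy":0,"dz":0,"rx":0,"ry":0,"rz":0,"hand":0.005},{"dx":0,"dy":0,"dz":0,"rx":0,"ry":0,"rz":0,"hand":0.005}]'
python3 tray.py blue 0 w9; python3 path.py '[(.5065,.301,.05),(.5065,.301,.014)]'
```

```text
clock: 20.47
position: [0.4607, 0.0159, 0.1285]
ee_rot: [-0.062, 0.746, 0.66, 0.061]
contact_force: [0.9, -0.4, -0.8]
width: 0.0135
gripper_force: 26.1
clock: 21.47
position: [0.5086, 0.3011, 0.1285]
ee_rot: [-0.062, 0.746, 0.661, 0.061]
contact_force: [-0.6, -0.4, 0.2]
width: 0.0134
gripper_force: 26.1
clock: 21.63
position: [0.5068, 0.3002, 0.129]
ee_rot: [-0.062, 0.746, 0.66, 0.06]
contact_force: [0.2, -0.5, 0.6]
width: 0.0134
gripper_force: 26.1
(185, 130, 121, 156) ((480.004638671875, 319.15252685546875), (137.23355102539062, 103.11320495605469), 83.24081420898438)
(0.5065, 0.301, 0.05) 3 x [-0.0043  0.0002  0.0261]
(0.5065, 0.301, 0.014) 1 x [-0.0062  0.0005  0.0355]
```

View pics/w9.png

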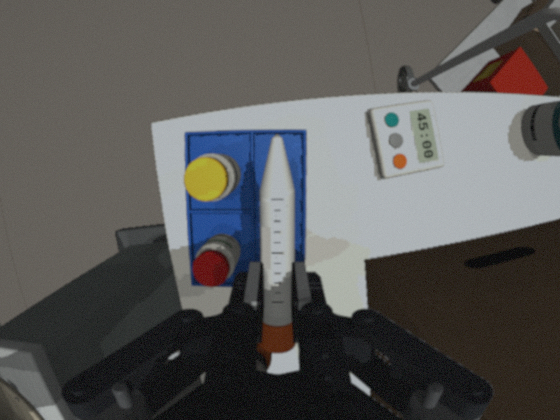

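Blue tray centre measures (.480,.319), consistent, with the tube above the trough. Lower and release.

```bash
python3 -m pendant '[{"dx":-0.004,"dy":0.001,"dz":0.03,"rx":0,"ry":0,"rz":0,"hand":0.005},{"dx":-0.005,"dy":0,"dz":0.035,"rx":0,"ry":0,"rz":0,"hand":0.005},{"dx":-0.004,"dy":0,"dz":0.025,"rx":0,"ry":0,"rz":0,"hand":0.005},{"dx":-0.003,"dy":0,"dz":0.016,"rx":0,"ry":0,"rz":0,"hand":0.005},{"dx":-0.002,"dy":0,"dz":0.008,"rx":0,"ry":0,"rz":0,"hand":0.005},{"dx":0,"dy":0,"dz":0,"rx":0,"ry":0,"rz":0,"hand":0.005},{"dx":0,"dy":0,"dz":0,"rx":0,"ry":0,"rz":0,"hand":0.005},{"dx":0,"dy":0,"dz":0,"rx":0,"ry":0,"rz":0,"hand":0.005}]'
python3 -m pendant '[{"dx":0,"dy":0,"dz":0,"rx":0,"ry":0,"rz":0,"hand":0.02},{"dx":0,"dy":0,"dz":0,"rx":0,"ry":0,"rz":0,"hand":0.03},{"dx":0,"dy":0,"dz":0,"rx":0,"ry":0,"rz":0,"hand":0.03},{"dx":0,"dy":0,"dz":0,"rx":0,"ry":0,"rz":0,"hand":0.03},{"dx":0.003,"dy":0,"dz":-0.015,"rx":0,"ry":0,"rz":0,"hand":0.03},{"dx":0.006,"dy":0,"dz":-0.035,"rx":0,"ry":0,"rz":0,"hand":0.03},{"dx":0.006,"dy":0,"dz":-0.035,"rx":0,"ry":0,"rz":0,"hand":0.03},{"dx":0.005,"dy":0,"dz":-0.03,"rx":0,"ry":0,"rz":0,"hand":0.03},{"dx":0,"dy":0,"dz":0,"rx":0,"ry":0,"rz":0,"hand":0.03},{"dx":0,"dy":0,"dz":0,"rx":0,"ry":0,"rz":0,"hand":0.03},{"dx":0,"dy":0,"dz":0,"rx":0,"ry":0,"rz":0,"hand":0.03}]'
python3 w.py w10; python3 path.py '[(.46,.3,.13),(.46,-.2,.13),(.58,-.215,.13),(.679,-.215,.1)]'
```

```text
clock: 22.35
position: [0.5089, 0.3029, 0.0156]
ee_rot: [-0.061, 0.746, 0.661, 0.063]
contact_force: [-0.1, -0.1, 0.1]
width: 0.013
gripper_force: 26.5
clock: 23.27
position: [0.5085, 0.302, 0.1307]
ee_rot: [-0.062, 0.746, 0.661, 0.061]
contact_force: [-0.4, -0.4, -0.6]
width: 0.0301
gripper_force: 0.0
pos [0.5085 0.302  0.1307] yaw -6.86 tilt z [ 0.009  0.173 -0.985]
red [515.2  77.1] [475, 48, 73, 49, 1918] [0.728  0.4159 0.058 ]
red [208.  268.2] [192, 252, 35, 35, 643] [0.4543 0.2876 0.058 ]
orange [278.7 263.7] [268, 254, 22, 19, 353] [0.5053 0.27   0.0105]
yellow [203.4 181.4] [183, 160, 42, 43, 1407] [0.4623 0.3523 0.062 ]
blue [192.4 149.6] [184, 135, 31, 33, 219] [0.4434 0.3793 0.0105]
blue [299.5 214.4] [289, 177, 14, 62, 159] [0.5284 0.312  0.0105]
blue [190.4 215. ] [185, 196, 21, 45, 162] [0.4332 0.3228 0.0105]
blue [203.1 240.4] [188, 219, 38, 45, 176] [0.441  0.2988 0.0105]
blue [256.4 262.6] [242, 236, 27, 52, 351] [0.4857 0.2733 0.0105]
blue [285.9 273.6] [258, 248, 44, 40, 335] [0.5106 0.26   0.0105]
(0.46, 0.3, 0.13) 2 x [-0.0038 -0.0237 -0.0004]
(0.46, -0.2, 0.13) 14 x [-0.0349  0.0043 -0.0062]
(0.58, -0.215, 0.13) 4 x [-0.0001  0.0302 -0.0004]
(0.679, -0.215, 0.1) 3 x [0.0022 0.0329 0.0101]
```

View pics/w10.png

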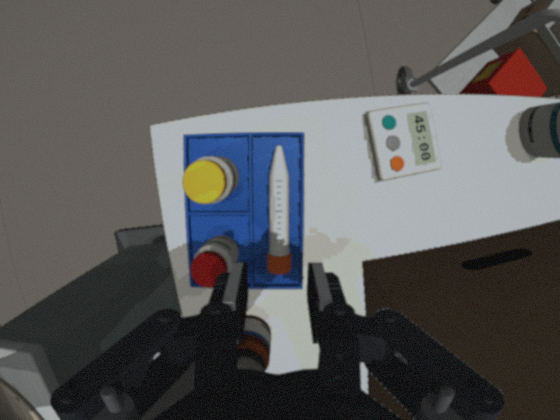

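Orange tube lies in the trough, mid-way between the ends ((281,145)–(279,273), tray rows 133–287). Back for the blue tube.

```bash
python3 -m pendant '[{"dx":-0.0038,"dy":-0.0237,"dz":0,"rx":0,"ry":0,"rz":0,"hand":0.035},{"dx":-0.0038,"dy":-0.0237,"dz":0,"rx":0,"ry":0,"rz":0,"hand":0.035},{"dx":-0.0349,"dy":0.0043,"dz":-0.0062,"rx":0,"ry":0,"rz":0,"hand":0.035},{"dx":-0.0349,"dy":0.0043,"dz":-0.0062,"rx":0,"ry":0,"rz":0,"hand":0.035},{"dx":-0.0349,"dy":0.0043,"dz":-0.0062,"rx":0,"ry":0,"rz":0,"hand":0.035},{"dx":-0.0349,"dy":0.0043,"dz":-0.0062,"rx":0,"ry":0,"rz":0,"hand":0.035},{"dx":-0.0349,"dy":0.0043,"dz":-0.0062,"rx":0,"ry":0,"rz":0,"hand":0.035},{"dx":-0.0349,"dy":0.0043,"dz":-0.0062,"rx":0,"ry":0,"rz":0,"hand":0.035},{"dx":-0.0349,"dy":0.0043,"dz":-0.0062,"rx":0,"ry":0,"rz":0,"hand":0.035},{"dx":-0.0349,"dy":0.0043,"dz":-0.0062,"rx":0,"ry":0,"rz":0,"hand":0.035},{"dx":-0.0349,"dy":0.0043,"dz":-0.0062,"rx":0,"ry":0,"rz":0,"hand":0.035},{"dx":-0.0349,"dy":0.0043,"dz":-0.0062,"rx":0,"ry":0,"rz":0,"hand":0.035}]'
python3 -m pendant '[{"dx":-0.0349,"dy":0.0043,"dz":-0.0062,"rx":0,"ry":0,"rz":0,"hand":0.035},{"dx":-0.0349,"dy":0.0043,"dz":-0.0062,"rx":0,"ry":0,"rz":0,"hand":0.035},{"dx":-0.0349,"dy":0.0043,"dz":-0.0062,"rx":0,"ry":0,"rz":0,"hand":0.035},{"dx":-0.0349,"dy":0.0043,"dz":-0.0062,"rx":0,"ry":0,"rz":0,"hand":0.035},{"dx":0,"dy":0.0302,"dz":0,"rx":0,"ry":0,"rz":0,"hand":0.035},{"dx":0,"dy":0.0302,"dz":0,"rx":0,"ry":0,"rz":0,"hand":0.035},{"dx":0,"dy":0.0302,"dz":0,"rx":0,"ry":0,"rz":0,"hand":0.035},{"dx":0,"dy":0.0302,"dz":0,"rx":0,"ry":0,"rz":-7,"hand":0.035},{"dx":0,"dy":0,"dz":0,"rx":0,"ry":0,"rz":-6.9,"hand":0.035},{"dx":0,"dy":0,"dz":0,"rx":0,"ry":0,"rz":0,"hand":0.035},{"dx":0,"dy":0,"dz":0,"rx":0,"ry":0,"rz":0,"hand":0.035},{"dx":0,"dy":0,"dz":0,"rx":0,"ry":0,"rz":0,"hand":0.035}]'
python3 w.py; python3 path.py '[(.679,-.211,.1),(.679,-.211,.007)]'
```

```text
clock: 24.32
position: [0.46, -0.0578, 0.1288]
ee_rot: [-0.063, 0.746, 0.66, 0.061]
contact_force: [0.9, -0.5, 0.9]
width: 0.035
gripper_force: 0.0
clock: 25.32
position: [0.5801, -0.2132, 0.1279]
ee_rot: [-0.056, 0.661, 0.745, 0.068]
contact_force: [1.0, 0.3, -0.7]
width: 0.0349
gripper_force: 0.0
pos [ 0.5801 -0.2132  0.1279] yaw 6.67 tilt z [ 0.007  0.175 -0.985]
green [130.5 144.8] [115, 126, 32, 37, 909] [ 0.4674 -0.1533  0.056 ]
blue [378.5 274.2] [369, 265, 21, 18, 290] [ 0.6826 -0.2458  0.0105]
(0.679, -0.211, 0.1) 3 x [-0.0048  0.0325  0.0097]
(0.679, -0.211, 0.007) 3 x [-0.0053 -0.0009  0.0305]
```

```bash
python3 -m pendant '[{"dx":-0.0048,"dy":0.0325,"dz":0.0097,"rx":0,"ry":0,"rz":0,"hand":0.035},{"dx":-0.0048,"dy":0.0325,"dz":0.0097,"rx":0,"ry":0,"rz":0,"hand":0.035},{"dx":-0.0048,"dy":0.0325,"dz":0.0097,"rx":0,"ry":0,"rz":0,"hand":0.035},{"dx":0,"dy":0,"dz":0,"rx":0,"ry":0,"rz":0,"hand":0.035},{"dx":0,"dy":0,"dz":0,"rx":0,"ry":0,"rz":0,"hand":0.035},{"dx":0,"dy":0,"dz":0,"rx":0,"ry":0,"rz":0,"hand":0.035}]'
python3 w.py w11; python3 path.py '[(.679,-.211,.007)]'
```

```text
clock: 25.87
position: [0.6791, -0.211, 0.1008]
ee_rot: [-0.055, 0.661, 0.746, 0.068]
contact_force: [-0.2, 0.7, 0.6]
width: 0.0354
gripper_force: 0.0
pos [ 0.6791 -0.211   0.1008] yaw 6.78 tilt z [ 0.008  0.174 -0.985]
green [  9.6 141.4] [0, 126, 21, 33, 566] [ 0.4661 -0.1531  0.056 ]
(0.679, -0.211, 0.007) 3 x [-0.0053 -0.0009  0.031 ]
```

View pics/w11.png

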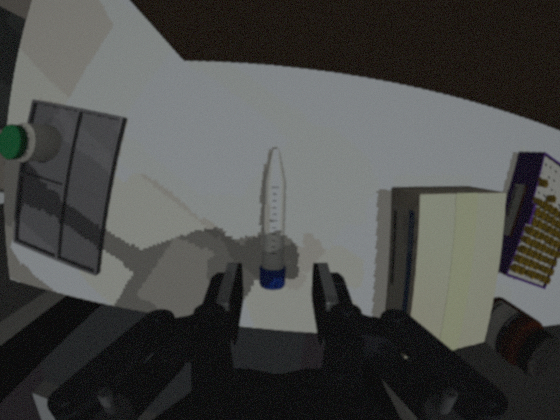

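Blue tube is centred and aligned, (277,148) to cap (272,280). Descend, grip and lift.

```bash
python3 -m pendant '[{"dx":-0.006,"dy":-0.0015,"dz":0.03,"rx":0,"ry":0,"rz":0,"hand":0.035},{"dx":-0.005,"dy":-0.0015,"dz":0.03,"rx":0,"ry":0,"rz":0,"hand":0.035},{"dx":-0.004,"dy":0,"dz":0.02,"rx":0,"ry":0,"rz":0,"hand":0.035},{"dx":-0.0014,"dy":0,"dz":0.0125,"rx":0,"ry":0,"rz":0,"hand":0.035},{"dx":0,"dy":0,"dz":0,"rx":0,"ry":0,"rz":0,"hand":0.035},{"dx":0,"dy":0,"dz":0,"rx":0,"ry":0,"rz":0,"hand":0.035},{"dx":0,"dy":0,"dz":0,"rx":0,"ry":0,"rz":0,"hand":0.005},{"dx":0,"dy":0,"dz":0,"rx":0,"ry":0,"rz":0,"hand":0.005},{"dx":0,"dy":0,"dz":0,"rx":0,"ry":0,"rz":0,"hand":0.005},{"dx":0,"dy":0,"dz":0,"rx":0,"ry":0,"rz":0,"hand":0.005},{"dx":0,"dy":0,"dz":0,"rx":0,"ry":0,"rz":0,"hand":0.005},{"dx":0,"dy":0,"dz":0,"rx":0,"ry":0,"rz":0,"hand":0.005}]' 25
python3 -m pendant '[{"dx":0.004,"dy":0,"dz":-0.02,"rx":0,"ry":0,"rz":0,"hand":0.005},{"dx":0.006,"dy":0,"dz":-0.035,"rx":0,"ry":0,"rz":0,"hand":0.005},{"dx":0.006,"dy":0,"dz":-0.035,"rx":0,"ry":0,"rz":0,"hand":0.005},{"dx":0.004,"dy":0,"dz":-0.03,"rx":0,"ry":0,"rz":0,"hand":0.005},{"dx":0,"dy":-0.02,"dz":0,"rx":0,"ry":0,"rz":0,"hand":0.005},{"dx":0,"dy":-0.03,"dz":0,"rx":0,"ry":0,"rz":0,"hand":0.005},{"dx":0,"dy":-0.03,"dz":0,"rx":0,"ry":0,"rz":7,"hand":0.005},{"dx":0,"dy":-0.03,"dz":0,"rx":0,"ry":0,"rz":7,"hand":0.005},{"dx":0,"dy":0,"dz":0,"rx":0,"ry":0,"rz":1.5,"hand":0.005},{"dx":0,"dy":0,"dz":0,"rx":0,"ry":0,"rz":0,"hand":0.005},{"dx":0,"dy":0,"dz":0,"rx":0,"ry":0,"rz":0,"hand":0.005}]'
python3 path.py '[(.5130,-.205,.13),(.5130,-.205,.015)]'; python3 w.py
```

```text
clock: 26.92
position: [0.6816, -0.2124, 0.0094]
ee_rot: [-0.052, 0.66, 0.746, 0.069]
contact_force: [-0.3, -0.7, 6.4]
width: 0.0132
gripper_force: 26.5
clock: 27.83
position: [0.5679, -0.2227, 0.1267]
ee_rot: [-0.062, 0.755, 0.65, 0.061]
contact_force: [-0.6, 0.8, 0.4]
width: 0.0133
gripper_force: 25.6
(0.513, -0.205, 0.13) 2 x [ 0.0049 -0.0285 -0.0005]
(0.513, -0.205, 0.015) 4 x [-0.005   0.0004  0.0283]
pos [ 0.5679 -0.2227  0.1267] yaw -8.42 tilt z [ 0.012  0.172 -0.985]
green [131. 170.] [116, 152, 31, 37, 864] [ 0.4675 -0.1532  0.056 ]
```

```bash
python3 -m pendant '[{"dx":0.0049,"dy":-0.0285,"dz":0,"rx":0,"ry":0,"rz":0,"hand":0.005},{"dx":0.0049,"dy":-0.0285,"dz":0,"rx":0,"ry":0,"rz":0,"hand":0.005},{"dx":0,"dy":0,"dz":0,"rx":0,"ry":0,"rz":0,"hand":0.005},{"dx":0,"dy":0,"dz":0,"rx":0,"ry":0,"rz":0,"hand":0.005},{"dx":0,"dy":0,"dz":0,"rx":0,"ry":0,"rz":0,"hand":0.005}]'
python3 path.py '[(.5125,-.2055,.015)]'; python3 tray.py grey 0 w12
```

```text
clock: 28.3
position: [0.514, -0.205, 0.1288]
ee_rot: [-0.061, 0.755, 0.65, 0.061]
contact_force: [-0.2, 0.2, 0.2]
width: 0.0132
gripper_force: 25.6
(0.5125, -0.2055, 0.015) 4 x [-0.0051  0.      0.028 ]
(0, 0, 560, 420) ((459.5456848144531, -216.43869018554688), (637.3316650390625, 923.2009887695312), 84.49784851074219)
```

View pics/w12.png

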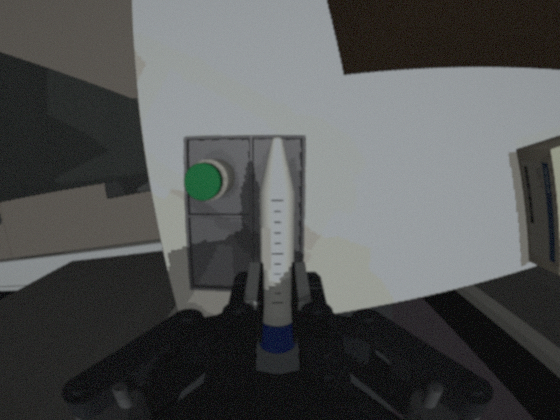

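The blue tube hangs over the grey trough (tray 186–305, 135–290), the same layout as for orange. Lower and release.

```bash
python3 -m pendant '[{"dx":-0.006,"dy":0,"dz":0.03,"rx":0,"ry":0,"rz":0,"hand":0.005},{"dx":-0.006,"dy":0,"dz":0.035,"rx":0,"ry":0,"rz":0,"hand":0.005},{"dx":-0.005,"dy":0,"dz":0.025,"rx":0,"ry":0,"rz":0,"hand":0.005},{"dx":-0.003,"dy":0,"dz":0.014,"rx":0,"ry":0,"rz":0,"hand":0.005},{"dx":-0.002,"dy":0,"dz":0.0075,"rx":0,"ry":0,"rz":0,"hand":0.005},{"dx":0,"dy":0,"dz":0,"rx":0,"ry":0,"rz":0,"hand":0.005},{"dx":0,"dy":0,"dz":0,"rx":0,"ry":0,"rz":0,"hand":0.005},{"dx":0,"dy":0,"dz":0,"rx":0,"ry":0,"rz":0,"hand":0.005}]'
python3 -m pendant '[{"dx":0,"dy":0,"dz":0,"rx":0,"ry":0,"rz":0,"hand":0.02},{"dx":0,"dy":0,"dz":0,"rx":0,"ry":0,"rz":0,"hand":0.03},{"dx":0,"dy":0,"dz":0,"rx":0,"ry":0,"rz":0,"hand":0.03},{"dx":0,"dy":0,"dz":0,"rx":0,"ry":0,"rz":0,"hand":0.03},{"dx":0.003,"dy":0,"dz":-0.015,"rx":0,"ry":0,"rz":0,"hand":0.03},{"dx":0.006,"dy":0,"dz":-0.035,"rx":0,"ry":0,"rz":0,"hand":0.03},{"dx":0.006,"dy":0,"dz":-0.035,"rx":0,"ry":0,"rz":0,"hand":0.03},{"dx":0.005,"dy":0,"dz":-0.035,"rx":0,"ry":0,"rz":0,"hand":0.03},{"dx":0,"dy":0,"dz":-0.03,"rx":0,"ry":0,"rz":0,"hand":0.03},{"dx":0,"dy":0,"dz":0,"rx":0,"ry":0,"rz":0,"hand":0.03},{"dx":0,"dy":0,"dz":0,"rx":0,"ry":0,"rz":0,"hand":0.03}]'
python3 w.py w13; python3 -c "
from h import *
d=manip.get_image('scene'); f=d['frame'][150:330,100:430,::-1]; w=cv2.imread('pics/w13.png')[60:400,100:460]
a=cv2.resize(f,(440,240)); b=cv2.resize(w,(320,302)); c=np.zeros((302,760,3),np.uint8); c[:240,:440]=a; c[:,440:]=b; cv2.imwrite('pics/f.png',c)"
```

```text
clock: 29.02
position: [0.5117, -0.2073, 0.0155]
ee_rot: [-0.061, 0.755, 0.65, 0.061]
contact_force: [-0.2, -0.3, 0.0]
width: 0.0133
gripper_force: 25.8
clock: 29.93
position: [0.5127, -0.214, 0.1682]
ee_rot: [-0.06, 0.755, 0.65, 0.061]
contact_force: [-0.8, 0.1, -1.4]
width: 0.0299
gripper_force: 0.0
pos [ 0.5127 -0.214   0.1682] yaw -8.47 tilt z [ 0.014  0.17  -0.985]
green [212.7 167. ] [198, 152, 31, 31, 781] [ 0.467  -0.1533  0.056 ]
blue [275.8 246.8] [266, 239, 20, 17, 253] [ 0.5063 -0.2404  0.0105]
```

View pics/f.png

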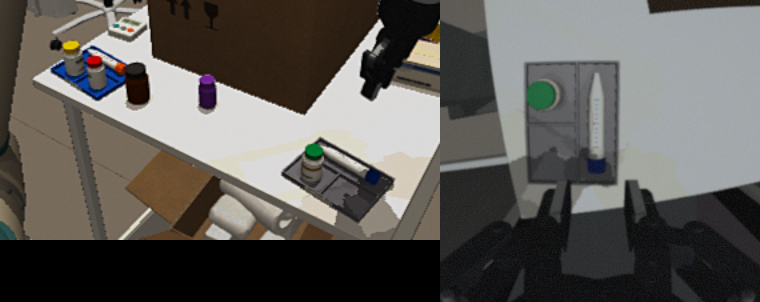

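Both kits are complete. The blue tube is centred in the grey trough (rows 72–173 of 62–185), all three vials are upright, and brown and timer have not moved. Handing in.

```bash
python3 -c "
from rig import manip
print(manip.sign_off())"
```

```text
the job is handed in; nothing more can be done
None
```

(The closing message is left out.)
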